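# Build, dock and lock the sample drying tower

### The arm

A 7-joint arm with a two-finger parallel gripper is mounted at the origin on the work surface. World frame = base frame: x ahead of the robot, y to its left, z up, the work surface at z = 0. Lengths are in m, angles in rad, forces in N, time in s.
With the tool pointing down it reaches from about 0.425 to 0.825 m from the base axis. Payload 3.6 kg.
Tool frame: the origin (TCP) lies at the very end of the fingers, on their centre line; the grasp point (between the pads) lies 19 mm behind it; x points along the fingers, z is the direction in which the jaws open and shut, and the axes are right-handed (so a half turn about x gives the same grasp; the last joint's range is limited). The gripper opens to 93 mm and grips with 3 to 60 N. Pads are 15 mm wide; open, the fingers measure 128 mm over their backs; the gripper's body (75 mm by 188 mm) begins 65 mm behind the grasp point.
Start: joints at [-1.304, 0.615, -0.013, 1.423, 0.008, 1.103, -0.04], TCP at [0.188, 0.622, 0.219] pointing down, gripper open.
Joint ranges: [-3.12, 3.12], [-0.3, 2.06], [-1.34, 1.32], [0.26, 2.42], [-1.36, 4.5], [0.01, 1.98], [-2.84, 2.84]. Speed limits (rad/s): [2.79, 2.79, 3.14, 3.14, 3.14, 3.14, 3.14].

### API

Orientations are given as a unit quaternion [x, y, z, w].
In Python, from cell import arm gives the robot as it stands.
- The arm moves only by the tool jog_arm, never from a script. Its argument "deltas" is a list of rows, each an object of numbers: "x", "y", "z": the shift along the tool's x, y, z in m; "ax", "ay", "az": the turn, a rotation vector about the tool's x, y, z in rad; "gripper": the finger opening in m, from 0 to 0.093. A call has 1 to 10 rows; each row shifts and turns the pose as measured when the row begins, along the tool's axes as they then stand; what a row does not reach is not made up. A row lasts 1/8 s, in which the tool goes at most 62.5 mm and 10.7 degrees, less where a joint would pass 70% of its speed; a pose out of reach is approached as far as the arm can. A call is refused whole if a number of a shift passes 0.0625 or a number of a turn 0.188, either way. A call with a gripper value outside its range is refused whole. The fingers move at their own pace and stop on an object; the grip force is fixed at half the most. Time passes only in rows, so rows that do not move let the fingers close. It gives the time, the measured TCP pose, the force and the opening at its end, in the units of the state.
- arm.observe(): the state, without advancing time (a new reading comes with each control period).
- arm.get_image(name): name is "side" or "top"; returns (picture, depth): 480x640x3 uint8, red, green, blue; 480x640 float32, m along the optical axis (not along the pixel's ray), 0 where there is no reading.
- arm.get_calibration(name): a dict with "fx", "fy", "cx", "cy" (pixels), "k1" (the pictures are not rectified: a ray, as slopes to the right and down, at radius r is drawn at 1 + k1 r^2 times it, then the intrinsics apply), "extrinsics" (4x4, takes a point from camera to world coordinates). Camera axes: x right, y down, z forward; pixel columns grow to the right and rows downward; lengths in m; the calibration is good to about 2 mm. A picture is of the moment at which its call begins. get_calibration takes no time and is no camera call.
- arm.finish_job(): hands the job in, once; it reports no verdict.
Trained networks look in the newest picture that a camera, given by its name, has taken for a name from the list of things; names that differ only in an ending like _2 or _b are one class to them, and where a whole thing is asked for, a point or a joint stands for the part that bears it (a point fixed in the world has none). Each returns a list of dicts, best first, with "confidence" (0 to 1); they miss things now and then, are a little off and sometimes report something else, mostly with a low value. They report only what shows in the picture. A call takes as long as a camera call. They do not tell look-alikes from the thing itself.
- arm.recognise(target, camera): "rect" ([left, top, right, bottom] in pixels, round what is visible of it).
- arm.landmark_of(target, camera): "xy" ([column, row] in pixels: a listed point, or the origin of a listed thing).
The state is a dict: "t": time; "q": joint angles; "joint_velocities": joint speeds; "effort": joint torques, N m; "tcp_pos": TCP position; "tcp_rot": TCP orientation; "ft_force": force on the tool from outside, world axes, zero at the start; "wrist_torque": the same for the moment, N m; "width": finger opening in m.
Only numpy, scipy, OpenCV 4.12 (cv2) and the standard library are available. Lean on these libraries where they do the work, as an engineer would, in place of code of your own. Each camera call takes 0.05 s, during which the arm holds its last target. There are 200 camera calls.

### The job

Load the sample dryer: with the carriage still clamped at its loading end, put every tray of courgette slices that is lying out onto the carriage's splined post, carried level and each fully down, with the tabs alternately to the front (the robot's side) and to the back, the lowest tray's tab to the front over the air slot. When the tower is complete, turn the clamp knob to free the carriage, slide it fully home against the blower and turn the knob back until it is locked. Leave the wash bottle, tube rack and meter alone.

Things in the scene. Friction and masses are not known exactly. Their poses are not given: they have to be found in the camera images.
- tray1_mid (a point): Loose aluminium tray, 0.12 kg; all trays are alike, some may be absent. Point: on its bore axis, 12 mm above the underside; +x to the tab, z up. Floor 90 (x) by 100 (y) mm, 5 thick, window on -x, slices (stuck on) along both y sides. Square bore collar, 50 mm outside, 39 bore, 24 tall, carries the next tray. Four teeth, 8 wide, on the bore's diagonals, reach in to 13 mm from the axis, lowest 8 mm.
- tray1_tab (a point): The tray's tab grip, to be pinched: upright plate 10 mm thick (tray's x), 36 wide (y), from the underside to 42 mm above it. Point: its middle, 76 mm from the bore axis along +x, 30 mm above the underside; axes as the tray. 46 mm free between it and the collar. Two tabs on one side fit only with another tray between.
- tray2_mid (a point): Tray like tray1 (may be absent); same point and axes.
- tray2_tab (a point): Tab grip of tray2, as tray1_tab.
- tray3_mid (a point): Tray like tray1 (may be absent); same point and axes.
- tray3_tab (a point): Tab grip of tray3, as tray1_tab.
- tray4_mid (a point): Tray like tray1 (may be absent); same point and axes.
- tray4_tab (a point): Tab grip of tray4, as tray1_tab.
- dryer: Fixed bed, 112 by 345 mm, 10 thick. Origin: on the table under the post's axis at carriage = 0. +y: slide direction, to the white blower housing (168 by 135, 145 high, centred at y = 255 mm); -x: the front (robot's side). Clear shield walls, 135 high, at x = +-92 mm, y = 85 to 185 mm flank the home position, so trays are loaded at the other end.
- hub_seat (a point): On the carriage: the splined post's axis at the plenum's top (32 mm above the table), where the lowest tray's underside rests; axes as the dryer's; air slot on -x. Four round splines along +-x, +-y, 8 mm thick, out to 17 mm; rounded top 85 mm up. Teeth between splines, a tray drops on with 2.4 mm (0.17 rad) play, at any quarter turn. Undersides at 0, 24, 48, 72 mm.
- carriage (a joint): Travel of the carriage along the dryer's +y, m: 0 = loading end, 0.13 = fully home at the blower (hard stop). Starts at 0 to 0.03. Held fast while the knob is locked; freed, it takes about 2 to 4 N to slide.
- knob_grip (a point): Clamp knob on the carriage, 127 mm from the post's axis along the dryer's -y: black bar 44 mm long (knob's y), 12 thick (knob's x), 26 high. Point: its centre, on the vertical turning axis, 59 mm above the table; axes turn with the knob, equal to the dryer's at joint knob = 0. The clamp block's top is 27 mm below the point. May be held to push the carriage.
- knob (a joint): Angle of the clamp knob, rad, growing counter-clockwise seen from above: 0 = locked (the start), 1.4 = its stop; a cam lets go beyond about 0.8. Stays where it is left; takes up to about 0.4 N m. Locked means below 0.15.
- wash_bottle: Bystander: white wash bottle with red cap and spout, 74 mm diameter, 155 mm high. Origin under its centre.
- tube_rack: Bystander: orange tube rack with capped tubes, 78 by 180 by 110 mm. Origin under its centre.
- meter: Bystander: white hand-held meter lying flat, 75 by 145 by 28 mm. Origin under its centre.
Not all that is in view belongs to the job. Leave any orange, purple or yellow look-alike of the part that bears tray3_mid alone.

How it is judged:
On the way, in this order (a step that is already met when the one before it is completed fails the run):
1. every tray that is out is seated on the post, tabs alternating, lowest to the front, with the carriage still clamped at the loading end (horizontal distance between each of tray1_mid, tray2_mid, tray3_mid, tray4_mid and hub_seat below 0.006 m and angle between each of tray1_mid, tray2_mid, tray3_mid, tray4_mid's own z axis and vertical below 0.08 rad and ((z of tray1_mid in the frame of hub_seat between 0.008 and 0.016 m and x of tray1_tab in the frame of hub_seat below -0.064 m) or (z of tray1_mid in the frame of hub_seat between 0.032 and 0.04 m and x of tray1_tab in the frame of hub_seat above 0.064 m) or (z of tray1_mid in the frame of hub_seat between 0.056 and 0.064 m and x of tray1_tab in the frame of hub_seat below -0.064 m) or (z of tray1_mid in the frame of hub_seat between 0.08 and 0.088 m and x of tray1_tab in the frame of hub_seat above 0.064 m)) and ((z of tray2_mid in the frame of hub_seat between 0.008 and 0.016 m and x of tray2_tab in the frame of hub_seat below -0.064 m) or (z of tray2_mid in the frame of hub_seat between 0.032 and 0.04 m and x of tray2_tab in the frame of hub_seat above 0.064 m) or (z of tray2_mid in the frame of hub_seat between 0.056 and 0.064 m and x of tray2_tab in the frame of hub_seat below -0.064 m) or (z of tray2_mid in the frame of hub_seat between 0.08 and 0.088 m and x of tray2_tab in the frame of hub_seat above 0.064 m)) and ((z of tray3_mid in the frame of hub_seat between 0.008 and 0.016 m and x of tray3_tab in the frame of hub_seat below -0.064 m) or (z of tray3_mid in the frame of hub_seat between 0.032 and 0.04 m and x of tray3_tab in the frame of hub_seat above 0.064 m) or (z of tray3_mid in the frame of hub_seat between 0.056 and 0.064 m and x of tray3_tab in the frame of hub_seat below -0.064 m) or (z of tray3_mid in the frame of hub_seat between 0.08 and 0.088 m and x of tray3_tab in the frame of hub_seat above 0.064 m)) and ((z of tray4_mid in the frame of hub_seat between 0.008 and 0.016 m and x of tray4_tab in the frame of hub_seat below -0.064 m) or (z of tray4_mid in the frame of hub_seat between 0.032 and 0.04 m and x of tray4_tab in the frame of hub_seat above 0.064 m) or (z of tray4_mid in the frame of hub_seat between 0.056 and 0.064 m and x of tray4_tab in the frame of hub_seat below -0.064 m) or (z of tray4_mid in the frame of hub_seat between 0.08 and 0.088 m and x of tray4_tab in the frame of hub_seat above 0.064 m)) and value of joint carriage below 0.06 m and value of joint knob below 0.4 rad), for 0.3 s.
2. the carriage is slid fully home (value of joint carriage above 0.126 m), for 0.2 s.
At the end, for the whole second after the job is handed in: Every tray present is on the post: bore within 6 mm of its axis, level, within 4 mm of its storey's height (24 mm each), tab to the front in storeys 1 and 3, to the back in 2 and 4 (within 32 degrees); carriage home (joint > 0.126), knob locked (joint < 0.15), all at rest (horizontal distance between each of tray1_mid, tray2_mid, tray3_mid, tray4_mid and hub_seat below 0.006 m and angle between each of tray1_mid, tray2_mid, tray3_mid, tray4_mid's own z axis and vertical below 0.08 rad and ((z of tray1_mid in the frame of hub_seat between 0.008 and 0.016 m and x of tray1_tab in the frame of hub_seat below -0.064 m) or (z of tray1_mid in the frame of hub_seat between 0.032 and 0.04 m and x of tray1_tab in the frame of hub_seat above 0.064 m) or (z of tray1_mid in the frame of hub_seat between 0.056 and 0.064 m and x of tray1_tab in the frame of hub_seat below -0.064 m) or (z of tray1_mid in the frame of hub_seat between 0.08 and 0.088 m and x of tray1_tab in the frame of hub_seat above 0.064 m)) and ((z of tray2_mid in the frame of hub_seat between 0.008 and 0.016 m and x of tray2_tab in the frame of hub_seat below -0.064 m) or (z of tray2_mid in the frame of hub_seat between 0.032 and 0.04 m and x of tray2_tab in the frame of hub_seat above 0.064 m) or (z of tray2_mid in the frame of hub_seat between 0.056 and 0.064 m and x of tray2_tab in the frame of hub_seat below -0.064 m) or (z of tray2_mid in the frame of hub_seat between 0.08 and 0.088 m and x of tray2_tab in the frame of hub_seat above 0.064 m)) and ((z of tray3_mid in the frame of hub_seat between 0.008 and 0.016 m and x of tray3_tab in the frame of hub_seat below -0.064 m) or (z of tray3_mid in the frame of hub_seat between 0.032 and 0.04 m and x of tray3_tab in the frame of hub_seat above 0.064 m) or (z of tray3_mid in the frame of hub_seat between 0.056 and 0.064 m and x of tray3_tab in the frame of hub_seat below -0.064 m) or (z of tray3_mid in the frame of hub_seat between 0.08 and 0.088 m and x of tray3_tab in the frame of hub_seat above 0.064 m)) and ((z of tray4_mid in the frame of hub_seat between 0.008 and 0.016 m and x of tray4_tab in the frame of hub_seat below -0.064 m) or (z of tray4_mid in the frame of hub_seat between 0.032 and 0.04 m and x of tray4_tab in the frame of hub_seat above 0.064 m) or (z of tray4_mid in the frame of hub_seat between 0.056 and 0.064 m and x of tray4_tab in the frame of hub_seat below -0.064 m) or (z of tray4_mid in the frame of hub_seat between 0.08 and 0.088 m and x of tray4_tab in the frame of hub_seat above 0.064 m)) and value of joint carriage above 0.126 m and value of joint knob below 0.15 rad and velocity of joint carriage below 0.005 m/s); the robot touches nothing.
It fails at once if a tray is tipped more than about 40 degrees (its slices would slide off) (angle between any of tray1_mid, tray2_mid, tray3_mid, tray4_mid's own z axis and vertical above 0.7 rad).
It fails at once if the wash bottle, tube rack or meter is moved more than 25 mm or tipped (distance of any of wash_bottle, tube_rack, meter from where it was at the start of the episode above 0.025 m or angle between any of wash_bottle, tube_rack, meter's own z axis and vertical above 0.3 rad).
Of tray1, tray2, tray3, tray4 only 3 to 4 are there at a start; the rules pass over those that are not, and their reading is None.
At some moment in a run one of tray1, tray2, tray3, tray4 may be knocked a few centimetres aside while the robot is not near it.
It also fails if it takes over 210 s, if anything falls off the work surface, if the arm or the gripper's body presses on something with over 40 N, if the wrist force passes 120 N, or if a joint passes its speed limit or range.

## Working session

There is one attempt and no reset: what is moved stays moved. The work goes in short steps, Python scripts to look and compute and a tool call to move; the robot and the scene stay as the last step left them, time stands still between calls to the robot, and variables do not carry over. Pictures are saved under pics/ and viewed, about 12 in all and at most 16, crops included, and the job is handed in when it is done.

Besides the shell and the picture viewer there is one more tool, called after ">>>" in YAML: its name, and indented under it one key for each argument. jog_arm: Moves the arm, as the interface text tells. Its arguments: {"type":"object","properties":{"deltas":{"type":"array"}},"required":["deltas"]}

```bash
mkdir -p pics; ls; python3 - <<'E'
from cell import arm
import cv2
print(arm.observe())
for n in ("top","side"):
    im,d=arm.get_image(n); cv2.imwrite(f"pics/{n}0.png",im[:,:,::-1]); print(n,arm.get_calibration(n))
E
```

```text
pics
{'t': 0.0, 'q': array([-1.30352519,  0.61591498, -0.01256953,  1.42487031,  0.00811794,
        1.10337959, -0.04043989]), 'joint_velocities': array([ 0.00100088,  0.00091117, -0.00149664, -0.00036381,  0.00193128,
        0.00140598, -0.00019305]), 'effort': array([-9.07845842e-04, -4.58934152e+01,  2.08771289e-01, -1.65749270e+01,
       -6.11258391e-02,  2.05041992e-02,  2.32394978e-04]), 'tcp_pos': array([0.18801247, 0.62140446, 0.21749353]), 'tcp_rot': array([-0.42198887,  0.56849418,  0.42088208,  0.56709615]), 'ft_force': array([-0.39656675, -0.42264854, -0.75910247]), 'wrist_torque': array([-0.02252999,  0.02530975,  0.04526853]), 'width': 0.09318906714509713}
top {'fx': 452.0555596365091, 'fy': 452.0555596365091, 'cx': 318.6303593611105, 'cy': 242.90208107781268, 'k1': -0.11738028925666041, 'extrinsics': array([[ 8.87011503e-03, -9.98384042e-01,  5.61304416e-02,
         4.36359377e-01],
       [-9.99960196e-01, -8.80206596e-03,  1.45945361e-03,
        -9.71465613e-02],
       [-9.63031350e-04, -5.61411529e-02, -9.98422377e-01,
         1.11516059e+00],
       [ 0.00000000e+00,  0.00000000e+00,  0.00000000e+00,
         1.00000000e+00]])}
side {'fx': 445.7278647711398, 'fy': 445.7278647711398, 'cx': 312.6214161240041, 'cy': 240.7198639446197, 'k1': 0.003488007956068732, 'extrinsics': array([[ 0.99259941, -0.09141942,  0.07993064,  0.44666192],
       [-0.11958092, -0.62127179,  0.77441705, -0.89523596],
       [-0.0211381 , -0.77824408, -0.62760603,  0.70616805],
       [ 0.        ,  0.        ,  0.        ,  1.        ]])}
```

View pics/top0.png

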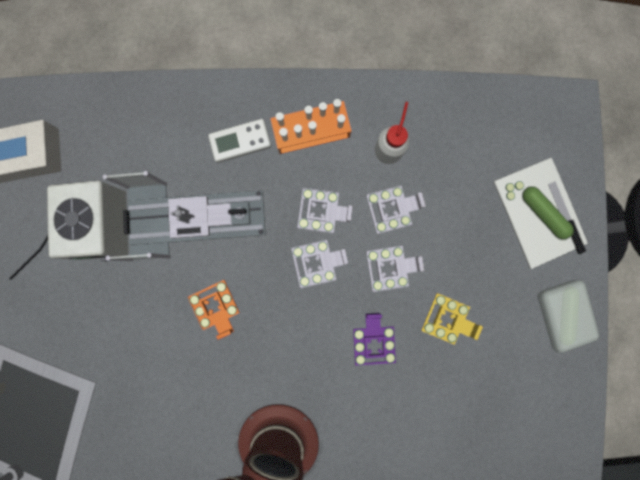

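View pics/side0.png

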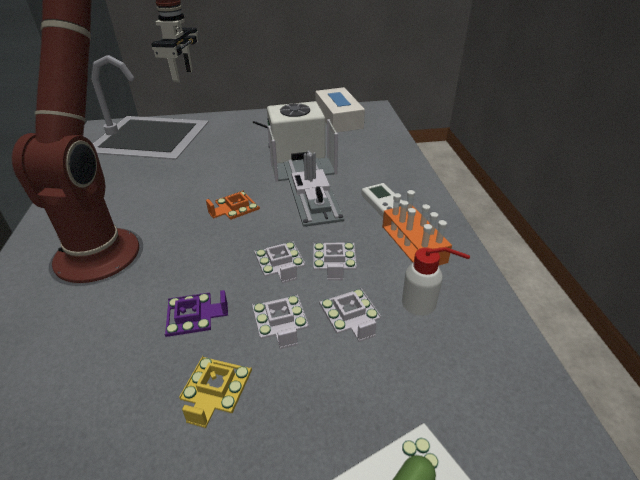

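Top view: four aluminium trays, at about (320,210), (393,210), (317,263) and (390,268), all with tabs to image right (world -y). The orange (213,305), purple (375,345) and yellow (449,320) ones are look-alikes, so I'll leave them. The post is near (183,213) and the knob near (238,211).

```bash
cat > h.py <<'E'
from cell import arm
import numpy as np, cv2
from scipy.spatial.transform import Rotation as R
CAL={n:arm.get_calibration(n) for n in ("top","side")}
def rays(n,uv):
    c=CAL[n]; K=np.array([[c["fx"],0,c["cx"]],[0,c["fy"],c["cy"]],[0,0,1]])
    p=cv2.undistortPoints(np.asarray(uv,float).reshape(-1,1,2),K,np.array([c["k1"],0,0,0,0.]))[:,0]
    return np.c_[p,np.ones(len(p))]
def at_z(n,uv,z):
    E=CAL[n]["extrinsics"]; d=rays(n,uv)@E[:3,:3].T; o=E[:3,3]
    return o+d*((z-o[2])/d[:,2:])
def cloud(n,d):
    E=CAL[n]["extrinsics"]; v,u=np.mgrid[:480,:640]
    P=(rays(n,np.c_[u.ravel(),v.ravel()])*d.reshape(-1,1))@E[:3,:3].T+E[:3,3]
    return P.reshape(480,640,3)
def tool():
    s=arm.observe(); M=R.from_quat(s["tcp_rot"]).as_matrix()
    return s,M
def goto(p,jawdir=None,q=None):
    "shift in tool axes and yaw about tool x to reach tcp p with tool z along +-jawdir (yaw of world z, rad)"
    s,M=tool(); r=M.T@(np.asarray(p)-s["tcp_pos"])
    out=dict(shift=r.round(4))
    if jawdir is not None:
        cur=np.arctan2(M[1,2],M[0,2])
        for k in (0,np.pi):
            a=(jawdir+k-cur+np.pi)%(2*np.pi)-np.pi; out["ax%d"%(k>0)]=round(-a,4)
    # levelling: rotation vector bringing tool x to straight down
    out["level"]=np.cross([1,0,0],M.T@np.array([0,0,-1])).round(4)
    return out
E
python3 - <<'E'
from h import *
s,M=tool(); print(M.round(3))
im,d=arm.get_image("top"); P=cloud("top",d); Z=P[...,2]
np.set_printoptions(precision=4,suppress=True)
for t,z in (("tray1_mid",.012),("tray1_tab",.03),("hub_seat",.032),("knob_grip",.059),("dryer",0),("wash_bottle",0),("tube_rack",0),("meter",0)):
    for r in arm.landmark_of(t,"top"): print(t,round(r["confidence"],2),np.round(r["xy"],1),at_z("top",r["xy"],z)[0][:2].round(4))
def comps(lo,hi,t,box):
    m=((Z>lo)&(Z<hi)&(d>0)).astype(np.uint8); x0,x1,y0,y1=box
    m&=((P[...,0]>x0)&(P[...,0]<x1)&(P[...,1]>y0)&(P[...,1]<y1)).astype(np.uint8)
    n,l,st,c=cv2.connectedComponentsWithStats(m)
    for i in range(1,n):
        if st[i,4]>8:
            q=P[l==i]; rc=cv2.minAreaRect(q[:,:2].astype(np.float32)*1000); print(t,st[i,4],c[i].round(1),q.mean(0),np.round(rc[0],1),np.round(rc[1],1),round(rc[2],1))
comps(.033,.05,"tab",(.4,.62,-.36,-.06))
comps(.09,.13,"post",(.45,.65,.1,.3)); comps(.055,.09,"knob",(.45,.65,0,.16))
E
```

```text
[[-0.001 -0.957  0.29 ]
 [-0.002  0.29   0.957]
 [-1.    -0.    -0.002]]
tray1_mid 0.61 [315.  261.3] [ 0.4534 -0.0871]
tray1_tab 0.94 [345.9 255.7] [ 0.4672 -0.1613]
hub_seat 0.79 [191.4 215.2] [0.562  0.2146]
knob_grip 0.69 [239.5 214.1] [0.5621 0.0916]
dryer 0.89 [204.4 217.3] [0.5606 0.1905]
wash_bottle 0.66 [385.5 151. ] [ 0.7323 -0.2618]
meter 0.63 [239.1 143.4] [0.7491 0.1076]
tab 69 [420.6 199.8] [ 0.6029 -0.3405  0.0406] [ 603.  -340.7] [35.7 10.2] 16.0
tab 61 [349.1 212.1] [ 0.5711 -0.1677  0.041 ] [ 571.7 -167.8] [ 9.7 35.4] 82.1
tab 64 [344.  255.8] [ 0.4666 -0.1562  0.0409] [ 466.4 -156.4] [35.   9.9] 12.7
tab 60 [420.3 263.3] [ 0.4502 -0.3389  0.0403] [ 450.8 -339.7] [34.5 11.2] 5.9
post 26 [150.4 176. ] [0.643  0.2914 0.1096] [642.8 291.6] [ 5.9 11.1] 54.7
post 136 [179.  213.4] [0.557  0.2211 0.109 ] [558.2 223.1] [26.8 26.5] 48.4
post 31 [154.5 255. ] [0.4623 0.2757 0.1086] [461.7 276.6] [ 5.9 10.1] 74.6
knob 100 [236.8 211.5] [0.567  0.0965 0.0689] [567.5  96.8] [11.7 41.4] 3.1
```

```bash
cat >> h.py <<'E'
def scene(verbose=True):
    im,d=arm.get_image("top"); P=cloud("top",d); Z=P[...,2]; hsv=cv2.cvtColor(im,cv2.COLOR_RGB2HSV)
    def comps(lo,hi,box,amin):
        x0,x1,y0,y1=box
        m=((Z>lo)&(Z<hi)&(d>0)&(P[...,0]>x0)&(P[...,0]<x1)&(P[...,1]>y0)&(P[...,1]<y1)).astype(np.uint8)
        n,l,st,c=cv2.connectedComponentsWithStats(m); return [(P[l==i],c[i]) for i in range(1,n) if st[i,4]>amin]
    out=[]
    for q,c in comps(.034,.05,(.38,.66,-.42,-.02),30):
        (cx,cy),(w,h),a=cv2.minAreaRect(q[:,:2].astype(np.float32)*1000)
        if max(w,h)>45 or max(w,h)<25: continue
        if hsv[int(c[1]),int(c[0]),1]>90: continue
        tab=np.array([cx,cy])/1000; a=np.radians(a)+(np.pi/2 if h<w else 0)  # thin direction
        for n in (np.array([np.cos(a),np.sin(a)]),-np.array([np.cos(a),np.sin(a)])):
            b=tab-.076*n; k=(Z>.0195)&(Z<.03)&(np.hypot(P[...,0]-b[0],P[...,1]-b[1])<.042)
            if k.sum()<80: continue
            # trim: use the collar only (|offset| < 33 mm in tray axes)
            e=P[k][:,:2]-b; t=np.array([-n[1],n[0]]); e=e[(abs(e@n)<.031)&(abs(e@t)<.031)]
            rc=cv2.minAreaRect((e+b).astype(np.float32)*1000); mid=np.array(rc[0])/1000
            v=tab-mid; out.append(dict(tab=tab,mid=mid,L=np.hypot(*v),yaw=np.arctan2(v[1],v[0]),yawtab=np.arctan2(n[1],n[0]),lat=v@t,size=rc[1],px=c))
    if verbose:
        for o in out: print("tray tab",o["tab"].round(4),"mid",o["mid"].round(4),"L %.4f yaw %.3f yawtab %.3f"%(o["L"],o["yaw"],o["yawtab"]),np.round(o["size"],1),o["px"].round())
        for nm,lo,hi,box in (("post",.113,.125,(.5,.62,.17,.35)),("knob",.064,.08,(.5,.62,0.04,.3))):
            for q,c in comps(lo,hi,box,20):
                r=cv2.minAreaRect(q[:,:2].astype(np.float32)*1000); print(nm,q.mean(0).round(4),np.round(r[0],1),np.round(r[1],1),round(r[2],1))
    return out,im,d,P
E
python3 - <<'E'
from h import *
out,im,d,P=scene(); Z=P[...,2]
np.set_printoptions(precision=4,suppress=True)
for lo,hi in ((.1,.113),(.113,.125)):
    k=(Z>lo)&(Z<hi)&(abs(P[...,0]-.558)<.03)&(abs(P[...,1]-.222)<.03); print(k.sum(),P[k].mean(0), Z[k].max())
crop=cv2.resize(im[185:295,150:450],None,fx=2.6,fy=2.6,interpolation=cv2.INTER_CUBIC); cv2.imwrite("pics/crop1.png",crop[:,:,::-1])
E
```

```text
tray tab [ 0.6031 -0.3409] mid [ 0.5831 -0.2692] L 0.0744 yaw -1.298 yawtab -1.317 [49.8 50.6] [421. 200.]
tray tab [ 0.5714 -0.1678] mid [ 0.5809 -0.0924] L 0.0760 yaw -1.696 yawtab -1.709 [50.  50.3] [349. 212.]
tray tab [ 0.4665 -0.1565] mid [ 0.4489 -0.0825] L 0.0761 yaw -1.337 yawtab -1.321 [49.9 49.9] [344. 256.]
tray tab [ 0.4508 -0.3394] mid [ 0.4384 -0.2651] L 0.0753 yaw -1.406 yawtab -1.459 [50.  51.1] [420. 263.]
post [0.5562 0.2196 0.115 ] [555.9 219.9] [16.7 24. ] 50.7
knob [0.5672 0.0971 0.0702] [567.6  97. ] [11.9 40.9] 2.9
knob [0.5506 0.2157 0.072 ] [551.4 215.6] [ 4.9 24.1] 54.3
59 [0.5568 0.2218 0.1089] 0.11287448550886103
55 [0.5584 0.222  0.1148] 0.11803876713025696
```

View pics/crop1.png

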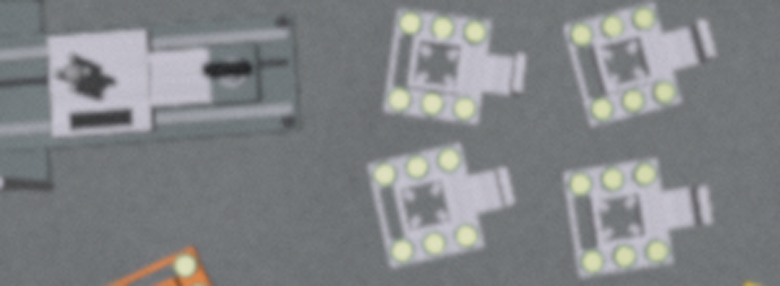

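The crop confirms four silver trays with all tabs to -y, and the air slot on the front. The orange part lies apart. I start with the tray whose tab is at pixel (349,212).

>>> jog_arm:
  deltas:
    - {"y": -0.04,"z": -0.043,"gripper": 0.045}
    - {"y": -0.04,"z": -0.043}
    - {"y": -0.04,"z": -0.043}
    - {"y": -0.04,"z": -0.043}
    - {"y": -0.04,"z": -0.043}
    - {"y": -0.04,"z": -0.043}
    - {"y": -0.04,"z": -0.043}
    - {"y": -0.04,"z": -0.043}
    - {"y": -0.04,"z": -0.043}
    - {"y": -0.04,"z": -0.043}

```text
invalid input
```

>>> jog_arm:
  deltas:
    - {"y": -0.04,"z": -0.043}
    - {"y": -0.04,"z": -0.043}
    - {"y": -0.04,"z": -0.043}
    - {"y": -0.04,"z": -0.043}
    - {"ax": -0.16}
    - {"ax": 0}

```text
invalid input
```

```bash
python3 - <<'E'
from h import *
s,M=tool(); print(s["t"],s["tcp_pos"],s["q"].round(2),s["width"]); print(goto([.5714,-.1678,.012],-1.70))
im,d=arm.get_image("top"); P=cloud("top",d); Z=P[...,2]
k=(Z>.0285)&(Z<.036)&(abs(P[...,0]-.56)<.1)&(abs(P[...,1]-.2)<.2)
n,l,st,c=cv2.connectedComponentsWithStats(k.astype(np.uint8))
for i in range(1,n):
    if st[i,4]>60:
        r=cv2.minAreaRect(P[l==i][:,:2].astype(np.float32)*1000); print(st[i,4],np.round(r[0],1),np.round(r[1],1),round(r[2],2))
q=P[k]; q=q[(q[:,1]>.18)&(q[:,1]<.27)]
r=cv2.minAreaRect(q[:,:2].astype(np.float32)*1000); print("plenum",np.round(r[0],1),np.round(r[1],1),round(r[2],2))
E
```

```text
0.6 [0.18818988 0.62213355 0.21864465] [-1.3   0.61 -0.01  1.42  0.01  1.1  -0.04] 0.09331615410736258
{'shift': array([ 0.2066, -0.5955, -0.6451]), 'ax0': np.float64(2.9771), 'ax1': np.float64(-0.1645), 'level': array([ 0., -0., -0.])}
1768 [563.  174.1] [ 94.6 198.8] 4.27
165 [528.1 382. ] [128.9  14.2] 3.6
plenum [560.1 225.5] [97.4 90. ] 1.23
```

>>> jog_arm:
  deltas:
    - {"x": 0,"y": -0.04,"z": -0.043,"ax": 0,"ay": 0,"az": 0,"gripper": 0.045}
    - {"x": 0,"y": -0.04,"z": -0.043,"ax": 0,"ay": 0,"az": 0,"gripper": 0.045}

```text
t: 0.9
tcp_pos: [0.2374, 0.5187, 0.2175]
tcp_rot: [-0.423, 0.566, 0.425, 0.566]
ft_force: [0.7, 0.5, 1.1]
width: 0.0776
```

>>> jog_arm:
  deltas:
    - {"y": -0.04,"z": -0.043,"gripper": 0.045}
    - {"y": -0.04,"z": -0.043,"gripper": 0.045}
    - {"y": -0.04,"z": -0.043,"gripper": 0.045}
    - {"y": -0.04,"z": -0.043,"gripper": 0.045}
    - {"y": -0.04,"z": -0.043,"gripper": 0.045}
    - {"y": -0.04,"z": -0.043,"gripper": 0.045}
    - {"y": -0.04,"z": -0.043,"gripper": 0.045}
    - {"y": -0.04,"z": -0.043,"gripper": 0.045}
    - {"y": -0.04,"z": -0.043,"gripper": 0.045}
    - {"y": -0.04,"z": -0.043,"gripper": 0.045}

```text
invalid input
```

All keys are needed in each row.

>>> jog_arm:
  deltas:
    - {"x": 0,"y": -0.04,"z": -0.043,"ax": 0,"ay": 0,"az": 0,"gripper": 0.045}
    - {"x": 0,"y": -0.04,"z": -0.043,"ax": 0,"ay": 0,"az": 0,"gripper": 0.045}
    - {"x": 0,"y": -0.04,"z": -0.043,"ax": 0,"ay": 0,"az": 0,"gripper": 0.045}
    - {"x": 0,"y": -0.04,"z": -0.043,"ax": 0,"ay": 0,"az": 0,"gripper": 0.045}
    - {"x": 0,"y": -0.04,"z": -0.043,"ax": 0,"ay": 0,"az": 0,"gripper": 0.045}
    - {"x": 0,"y": -0.04,"z": -0.043,"ax": 0,"ay": 0,"az": 0,"gripper": 0.045}
    - {"x": 0,"y": -0.04,"z": -0.043,"ax": 0,"ay": 0,"az": 0,"gripper": 0.045}
    - {"x": 0,"y": -0.04,"z": -0.043,"ax": 0,"ay": 0,"az": 0,"gripper": 0.045}
    - {"x": 0,"y": -0.04,"z": -0.043,"ax": 0,"ay": 0,"az": 0,"gripper": 0.045}
    - {"x": 0,"y": -0.04,"z": -0.043,"ax": 0,"ay": 0,"az": 0,"gripper": 0.045}

```text
t: 2.15
tcp_pos: [0.5104, -0.0218, 0.219]
tcp_rot: [-0.424, 0.56, 0.425, 0.571]
ft_force: [0.8, 1.2, 0.4]
width: 0.0451
```

>>> jog_arm:
  deltas:
    - {"x": 0,"y": -0.04,"z": -0.043,"ax": 0,"ay": 0,"az": 0,"gripper": 0.045}
    - {"x": 0,"y": -0.04,"z": -0.043,"ax": 0,"ay": 0,"az": 0,"gripper": 0.045}
    - {"x": 0.06,"y": 0,"z": 0,"ax": -0.16,"ay": 0,"az": 0,"gripper": 0.045}
    - {"x": 0,"y": 0,"z": 0,"ax": 0,"ay": 0,"az": 0,"gripper": 0.045}

```text
t: 2.65
tcp_pos: [0.5682, -0.1366, 0.1587]
tcp_rot: [-0.469, 0.525, 0.465, 0.537]
ft_force: [0.1, -0.6, -0.5]
width: 0.045
```

```bash
python3 - <<'E'
from h import *
s,M=tool(); print(s["t"],s["tcp_pos"],s["q"].round(2),s["width"]); print(goto([.5714,-.1678,.012],-1.70))
E
```

```text
2.65 [ 0.56820258 -0.13662964  0.15873955] [ 0.15  0.57  0.09  1.71 -0.08  0.85  1.72] 0.045002911676480434
{'shift': array([ 0.1466, -0.0048, -0.0318]), 'ax0': np.float64(-3.1404), 'ax1': np.float64(0.0012), 'level': array([-0.    ,  0.0085,  0.0161])}
```

>>> jog_arm:
  deltas:
    - {"x": 0,"y": -0.005,"z": -0.032,"ax": 0,"ay": 0.0085,"az": 0.016,"gripper": 0.045}
    - {"x": 0,"y": 0,"z": 0,"ax": 0,"ay": 0,"az": 0,"gripper": 0.045}
    - {"x": 0.045,"y": 0,"z": 0,"ax": 0,"ay": 0,"az": 0,"gripper": 0.045}
    - {"x": 0.045,"y": 0,"z": 0,"ax": 0,"ay": 0,"az": 0,"gripper": 0.045}
    - {"x": 0,"y": 0,"z": 0,"ax": 0,"ay": 0,"az": 0,"gripper": 0.045}

```text
t: 3.28
tcp_pos: [0.5782, -0.1649, 0.0788]
tcp_rot: [-0.471, 0.527, 0.461, 0.537]
ft_force: [-0.4, 0.2, -0.6]
width: 0.0451
```

```bash
python3 - <<'E'
from h import *
s,M=tool(); print(s["t"],s["tcp_pos"],s["width"]); print(goto([.5714,-.1678,.012],-1.70))
E
```

```text
3.275 [ 0.57822292 -0.16489227  0.078787  ] 0.045104819450069576
{'shift': array([ 0.0666,  0.0077, -0.0039]), 'ax0': np.float64(3.1399), 'ax1': np.float64(-0.0017), 'level': array([-0.    ,  0.0017,  0.0198])}
```

>>> jog_arm:
  deltas:
    - {"x": 0.03,"y": 0.0077,"z": -0.004,"ax": 0,"ay": 0,"az": 0.02,"gripper": 0.045}
    - {"x": 0.0,"y": 0,"z": 0,"ax": 0,"ay": 0,"az": 0,"gripper": 0.045}

```text
t: 3.52
tcp_pos: [0.575, -0.1663, 0.0542]
tcp_rot: [-0.469, 0.529, 0.465, 0.534]
ft_force: [0.9, -0.1, 0.4]
width: 0.0448
```

```bash
python3 - <<'E'
from h import *
for i in range(2):
  s,M=tool(); print(s["t"],s["tcp_pos"],s["width"]); print(goto([.5714,-.1678,.012],-1.70))
E
```

```text
3.525 [ 0.57503323 -0.16630451  0.05420046] 0.04484119385639367
{'shift': array([ 0.0422,  0.0038, -0.002 ]), 'ax0': np.float64(3.1412), 'ax1': np.float64(-0.0004), 'level': array([-0.    ,  0.002 ,  0.0091])}
3.525 [ 0.57503323 -0.16630451  0.05420046] 0.04484119385639367
{'shift': array([ 0.0422,  0.0038, -0.002 ]), 'ax0': np.float64(3.1412), 'ax1': np.float64(-0.0004), 'level': array([-0.    ,  0.002 ,  0.0091])}
```

>>> jog_arm:
  deltas:
    - {"x": 0.025,"y": 0.004,"z": -0.002,"ax": 0,"ay": 0.002,"az": 0.009,"gripper": 0.045}
    - {"x": 0.015,"y": 0.0,"z": 0,"ax": 0,"ay": 0,"az": 0.004,"gripper": 0.045}

```text
t: 3.78
tcp_pos: [0.5776, -0.1677, 0.0211]
tcp_rot: [-0.47, 0.529, 0.464, 0.533]
ft_force: [0.6, -0.7, 0.1]
width: 0.0453
```

```bash
python3 - <<'E'
from h import *
s,M=tool(); print(s["t"],s["tcp_pos"],s["width"]); print(goto([.5714,-.1678,.012],-1.70))
E
```

```text
3.775 [ 0.57760373 -0.16772834  0.02105592] 0.04526706227994286
{'shift': array([ 0.009 ,  0.0062, -0.0009]), 'ax0': np.float64(-3.1414), 'ax1': np.float64(0.0002), 'level': array([ 0.    , -0.0009,  0.0109])}
```

>>> jog_arm:
  deltas:
    - {"x": 0.006,"y": 0.006,"z": -0.001,"ax": 0,"ay": 0,"az": 0.01,"gripper": 0.045}
    - {"x": 0.003,"y": 0.003,"z": 0,"ax": 0,"ay": 0,"az": 0.005,"gripper": 0.045}
    - {"x": 0.0,"y": 0.0,"z": 0,"ax": 0,"ay": 0,"az": 0,"gripper": 0.045}

```text
t: 4.15
tcp_pos: [0.5709, -0.1674, 0.0147]
tcp_rot: [-0.467, 0.531, 0.466, 0.531]
ft_force: [-0.4, 0.3, 0.8]
width: 0.045
```

```bash
python3 - <<'E'
from h import *
s,M=tool(); print(s["t"],s["tcp_pos"],s["width"]); print(goto([.5714,-.1678,.012],-1.70))
E
```

```text
4.15 [ 0.57090135 -0.16736918  0.01467094] 0.04500710292461513
{'shift': array([ 0.0027, -0.0005, -0.0004]), 'ax0': np.float64(-3.1409), 'ax1': np.float64(0.0006), 'level': array([ 0.    , -0.001 ,  0.0007])}
```

>>> jog_arm:
  deltas:
    - {"x": 0.003,"y": 0,"z": 0,"ax": 0,"ay": 0,"az": 0,"gripper": 0.02}
    - {"x": 0,"y": 0,"z": 0,"ax": 0,"ay": 0,"az": 0,"gripper": 0.0}
    - {"x": 0,"y": 0,"z": 0,"ax": 0,"ay": 0,"az": 0,"gripper": 0.0}
    - {"x": 0,"y": 0,"z": 0,"ax": 0,"ay": 0,"az": 0,"gripper": 0.0}
    - {"x": 0,"y": 0,"z": 0,"ax": 0,"ay": 0,"az": 0,"gripper": 0.0}
    - {"x": 0,"y": 0,"z": 0,"ax": 0,"ay": 0,"az": 0,"gripper": 0.0}

```text
t: 4.9
tcp_pos: [0.5715, -0.1677, 0.0124]
tcp_rot: [-0.468, 0.531, 0.466, 0.531]
ft_force: [0.7, -0.1, -0.7]
width: 0.0099
```

```bash
python3 - <<'E'
from h import *
s,M=tool(); print(s["t"],s["tcp_pos"],s["width"],s["ft_force"]); print(goto([.5714,-.1678,.012],-1.70))
E
```

```text
4.9 [ 0.57148412 -0.16767529  0.01235776] 0.009928913125489892 [ 0.67645287 -0.06801742 -0.71490804]
{'shift': array([ 0.0004,  0.0001, -0.0001]), 'ax0': np.float64(-3.1411), 'ax1': np.float64(0.0005), 'level': array([ 0.    , -0.0012,  0.0022])}
```

>>> jog_arm:
  deltas:
    - {"x": -0.02,"y": 0,"z": 0,"ax": 0,"ay": 0,"az": 0,"gripper": 0.0}
    - {"x": -0.04,"y": 0,"z": 0,"ax": 0,"ay": 0,"az": 0,"gripper": 0.0}
    - {"x": -0.05,"y": 0,"z": 0,"ax": 0,"ay": 0,"az": 0,"gripper": 0.0}
    - {"x": -0.05,"y": 0,"z": 0,"ax": 0.1,"ay": 0,"az": 0,"gripper": 0.0}
    - {"x": 0,"y": 0,"z": 0,"ax": 0.17,"ay": 0,"az": 0,"gripper": 0.0}
    - {"x": 0,"y": 0,"z": 0,"ax": 0.17,"ay": 0,"az": 0,"gripper": 0.0}
    - {"x": 0,"y": 0,"z": 0,"ax": 0.17,"ay": 0,"az": 0,"gripper": 0.0}
    - {"x": 0,"y": 0,"z": 0,"ax": 0.17,"ay": 0,"az": 0,"gripper": 0.0}
    - {"x": 0,"y": 0,"z": 0,"ax": 0.17,"ay": 0,"az": 0,"gripper": 0.0}
    - {"x": 0,"y": 0,"z": 0,"ax": 0.17,"ay": 0,"az": 0,"gripper": 0.0}

```text
t: 6.15
tcp_pos: [0.5683, -0.1665, 0.175]
tcp_rot: [-0.1, 0.701, 0.101, 0.699]
ft_force: [0.5, 0.3, -0.7]
width: 0.0097
```

>>> jog_arm:
  deltas:
    - {"x": 0,"y": 0,"z": 0,"ax": 0.17,"ay": 0,"az": 0,"gripper": 0.0}
    - {"x": 0,"y": 0,"z": 0,"ax": 0.0,"ay": 0,"az": 0,"gripper": 0.0}

```text
t: 6.4
tcp_pos: [0.5675, -0.1657, 0.1741]
tcp_rot: [-0.039, 0.708, 0.04, 0.704]
ft_force: [-0.1, -0.2, -1.3]
width: 0.0098
```

```bash
python3 - <<'E'
from h import *
s,M=tool(); print(s["t"],s["tcp_pos"],s["width"],s["ft_force"],s["q"].round(2)); print(goto([.483,.218,.17],.0725))
E
```

```text
6.4 [ 0.56754653 -0.16571814  0.17414753] 0.009805815778235022 [-0.14036482 -0.24708333 -1.25479449] [-0.05  0.61  0.48  1.66 -0.33  0.96  0.67]
{'shift': array([ 0.0053,  0.3907, -0.0412]), 'ax0': np.float64(0.0394), 'ax1': np.float64(-3.1022), 'level': array([ 0.    , -0.0063, -0.0024])}
```

>>> jog_arm:
  deltas:
    - {"x": 0,"y": 0.045,"z": -0.005,"ax": 0.02,"ay": 0,"az": 0,"gripper": 0.0}
    - {"x": 0,"y": 0.048,"z": -0.005,"ax": 0.02,"ay": 0,"az": 0,"gripper": 0.0}
    - {"x": 0,"y": 0.048,"z": -0.005,"ax": 0,"ay": 0,"az": 0,"gripper": 0.0}
    - {"x": 0,"y": 0.048,"z": -0.005,"ax": 0,"ay": 0,"az": 0,"gripper": 0.0}
    - {"x": 0,"y": 0.048,"z": -0.005,"ax": 0,"ay": 0,"az": 0,"gripper": 0.0}
    - {"x": 0,"y": 0.048,"z": -0.005,"ax": 0,"ay": 0,"az": 0,"gripper": 0.0}
    - {"x": 0,"y": 0.048,"z": -0.005,"ax": 0,"ay": 0,"az": 0,"gripper": 0.0}
    - {"x": 0,"y": 0.04,"z": -0.005,"ax": 0,"ay": 0,"az": 0,"gripper": 0.0}
    - {"x": 0,"y": 0,"z": 0,"ax": 0,"ay": 0,"az": 0,"gripper": 0.0}

```text
t: 7.52
tcp_pos: [0.4915, 0.2136, 0.1733]
tcp_rot: [-0.034, 0.709, 0.036, 0.703]
ft_force: [-0.7, 0.2, -1.1]
width: 0.0095
```

```bash
python3 - <<'E'
from h import *
s,M=tool(); print(s["t"],s["tcp_pos"],s["width"],s["ft_force"],s["q"].round(2)); print(goto([.483,.218,.14],.0725))
out,im,d,P=scene()
k=(P[...,2]>.13)&(P[...,2]<.155)
cv2.imwrite("pics/top1.png",cv2.resize(im[150:300,100:300],None,fx=3,fy=3)[:,:,::-1])
im,d=arm.get_image("side"); cv2.imwrite("pics/side1.png",cv2.resize(im[80:280,200:440],None,fx=3,fy=3)[:,:,::-1])
E
```

```text
7.525 [0.49145058 0.21357969 0.17333217] 0.009527227078765523 [-0.68533804  0.15720877 -1.07346946] [-0.78  0.54  0.51  1.82 -0.33  0.88 -0.01]
{'shift': array([ 0.0334,  0.0052, -0.0077]), 'ax0': np.float64(0.027), 'ax1': np.float64(-3.1146), 'level': array([ 0.    , -0.0083, -0.0025])}
tray tab [ 0.6032 -0.3414] mid [ 0.5827 -0.2692] L 0.0750 yaw -1.295 yawtab -1.260 [49.6 51.5] [421. 200.]
tray tab [ 0.4664 -0.1563] mid [ 0.449  -0.0824] L 0.0759 yaw -1.339 yawtab -1.348 [49.8 49.9] [344. 256.]
tray tab [ 0.4508 -0.3402] mid [ 0.4383 -0.2651] L 0.0761 yaw -1.406 yawtab -1.483 [50.2 50.7] [420. 264.]
knob [0.5673 0.0967 0.0703] [567.7  97.1] [11.9 40.5] 4.1
```

View pics/side1.png

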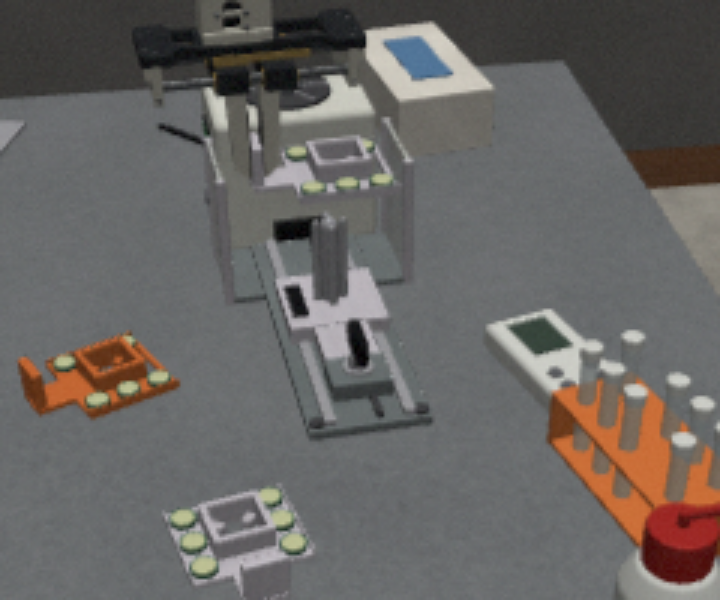

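The side crop shows the held tray level above the post and the carriage below it. I'll align it, then check the bore centre against the post in the side depth.

>>> jog_arm:
  deltas:
    - {"x": 0.02,"y": 0.005,"z": -0.008,"ax": 0.027,"ay": -0.008,"az": -0.0025,"gripper": 0.0}
    - {"x": 0,"y": 0.002,"z": -0.003,"ax": 0.01,"ay": -0.003,"az": 0,"gripper": 0.0}
    - {"x": 0,"y": 0,"z": 0,"ax": 0,"ay": 0,"az": 0,"gripper": 0.0}

```text
t: 8.0
tcp_pos: [0.4836, 0.209, 0.1549]
tcp_rot: [-0.018, 0.704, 0.015, 0.71]
ft_force: [-0.3, -0.1, -0.9]
width: 0.0098
```

```bash
cat >> h.py <<'E'
def side_check(tabfront=True):
    "collar centre of the held tray and of the post, both from the side camera depth"
    s,M=tool(); im,d=arm.get_image("side"); P=cloud("side",d); t=s["tcp_pos"]
    c=t+(1 if tabfront else -1)*.076*M[:,2]; e=P-c; a,b=e@M[:,2],e@M[:,1]
    k=(abs(a)<.03)&(abs(b)<.03)&(abs(P[...,2]-(t[2]+.0115))<.005)&(d>0)
    q=P[k]; r=cv2.minAreaRect(q[:,:2].astype(np.float32)*1000)
    print("collar rect",np.round(r[0],1),np.round(r[1],1),round(r[2],1),"z",np.median(q[:,2]).round(4),"expected",c[:2].round(4))
    cc=np.array(r[0])/1000; print("collar minus expected in tool y,z (mm)",((cc-c[:2])@M[:2,1]*1e3).round(1),((cc-c[:2])@M[:2,2]*1e3).round(1))
    return im,d,P
E
python3 - <<'E'
from h import *
print(goto([.483,.218,.14],.0725)); im,d,P=side_check()
# post by the side camera: slice at mid height
for lo,hi in ((.05,.07),(.07,.09),(.09,.11)):
    k=(P[...,2]>lo)&(P[...,2]<hi)&(abs(P[...,0]-.559)<.035)&(abs(P[...,1]-.222)<.03)&(d>0)
    q=P[k]; print(len(q),(q[:,:2].min(0)+q[:,:2].max(0))/2,q[:,:2].min(0),q[:,:2].max(0))
E
```

```text
{'shift': array([ 0.0149,  0.0091, -0.0003]), 'ax0': np.float64(-0.0256), 'ax1': np.float64(3.116), 'level': array([-0.    ,  0.0075,  0.0051])}
collar rect [561.1 213.9] [50.6 57.3] 0.9 z 0.1662 expected [0.5596 0.2125]
collar minus expected in tool y,z (mm) 1.3 1.6
71 [0.55861841 0.21687837] [0.54236196 0.20528821] [0.57487485 0.22846852]
74 [0.5590568  0.21690894] [0.54284543 0.20634235] [0.57526818 0.22747552]
79 [0.5595182 0.217355 ] [0.54298721 0.20525748] [0.57604918 0.22945252]
```

>>> jog_arm:
  deltas:
    - {"x": 0.006,"y": 0.008,"z": 0,"ax": -0.02,"ay": 0.005,"az": 0.003,"gripper": 0.0}
    - {"x": 0,"y": 0,"z": 0,"ax": 0,"ay": 0,"az": 0,"gripper": 0.0}
    - {"x": 0,"y": 0,"z": 0,"ax": 0,"ay": 0,"az": 0,"gripper": 0.0}

```text
t: 8.43
tcp_pos: [0.4849, 0.2167, 0.1495]
tcp_rot: [-0.024, 0.705, 0.023, 0.708]
ft_force: [0.2, 0.8, -1.2]
width: 0.0098
```

```bash
python3 - <<'E'
from h import *
print(goto([.483,.218,.14],.0725)); im,d,P=side_check()
E
```

```text
{'shift': array([ 0.0095,  0.0014, -0.0019]), 'ax0': np.float64(-0.0052), 'ax1': np.float64(3.1364), 'level': array([-0.    ,  0.0045,  0.0015])}
collar rect [562.6 224.4] [50.7 54.6] 4.0 z 0.1607 expected [0.5607 0.2218]
collar minus expected in tool y,z (mm) 2.5 2.0
```

>>> jog_arm:
  deltas:
    - {"x": 0.006,"y": 0.001,"z": -0.003,"ax": -0.004,"ay": 0.004,"az": 0.001,"gripper": 0.0}
    - {"x": 0.004,"y": 0,"z": 0,"ax": 0,"ay": 0,"az": 0,"gripper": 0.0}
    - {"x": 0,"y": 0,"z": 0,"ax": 0,"ay": 0,"az": 0,"gripper": 0.0}

```text
t: 8.85
tcp_pos: [0.4813, 0.2177, 0.1386]
tcp_rot: [-0.026, 0.707, 0.025, 0.707]
ft_force: [0.5, -0.2, 0.1]
width: 0.0098
```

```bash
python3 - <<'E'
from h import *
s,M=tool(); print(s["tcp_pos"],s["ft_force"]);print(goto([.4825,.2175,.135],.0725))
E
```

```text
[0.4812954  0.21765385 0.13863061] [ 0.47054923 -0.22178129  0.14403559]
{'shift': array([ 0.0036, -0.0002,  0.0012]), 'ax0': np.float64(-0.0006), 'ax1': np.float64(3.141), 'level': array([ 0.    , -0.0004,  0.0006])}
```

Aligned. I'll lower in small steps.

>>> jog_arm:
  deltas:
    - {"x": 0.005,"y": 0,"z": 0.001,"ax": 0,"ay": 0,"az": 0,"gripper": 0.0}
    - {"x": 0.005,"y": 0,"z": 0,"ax": 0,"ay": 0,"az": 0,"gripper": 0.0}
    - {"x": 0.005,"y": 0,"z": 0,"ax": 0,"ay": 0,"az": 0,"gripper": 0.0}
    - {"x": 0.003,"y": 0,"z": 0,"ax": 0,"ay": 0,"az": 0,"gripper": 0.0}

```text
t: 9.35
tcp_pos: [0.4825, 0.2177, 0.1194]
tcp_rot: [-0.026, 0.707, 0.025, 0.707]
ft_force: [-0.3, 0.2, -1.1]
width: 0.0099
```

```bash
python3 - <<'E'
from h import *
s,M=tool(); print(s["tcp_pos"],s["ft_force"],s["wrist_torque"]);print(goto([.4825,.2175,.1],.0725))
E
```

```text
[0.48254954 0.21769482 0.11944367] [-0.25328829  0.15654176 -1.10535999] [-0.0513099   0.076088    0.01644685]
{'shift': array([ 0.0194, -0.0002, -0.0001]), 'ax0': np.float64(-0.0007), 'ax1': np.float64(3.1409), 'level': array([ 0.    , -0.0001,  0.0006])}
```

>>> jog_arm:
  deltas:
    - {"x": 0.008,"y": 0,"z": 0,"ax": 0,"ay": 0,"az": 0,"gripper": 0.0}
    - {"x": 0.01,"y": 0,"z": 0,"ax": 0,"ay": 0,"az": 0,"gripper": 0.0}
    - {"x": 0.01,"y": 0,"z": 0,"ax": 0,"ay": 0,"az": 0,"gripper": 0.0}
    - {"x": 0.01,"y": 0,"z": 0,"ax": 0,"ay": 0,"az": 0,"gripper": 0.0}

```text
t: 9.85
tcp_pos: [0.4828, 0.2178, 0.0791]
tcp_rot: [-0.026, 0.706, 0.025, 0.707]
ft_force: [-0.7, 0.1, -0.6]
width: 0.0098
```

```bash
python3 - <<'E'
from h import *
s,M=tool(); print(s["tcp_pos"],s["ft_force"],s["wrist_torque"]);print(goto([.4825,.2175,.0444],.0725))
E
```

```text
[0.48279415 0.21777215 0.07905208] [-0.74216608  0.11005296 -0.57950423] [-0.06615706  0.10056831 -0.08156068]
{'shift': array([ 0.0347, -0.0002, -0.0003]), 'ax0': np.float64(-0.0005), 'ax1': np.float64(3.141), 'level': array([-0.    ,  0.0006,  0.0005])}
```

>>> jog_arm:
  deltas:
    - {"x": 0.01,"y": 0,"z": 0,"ax": 0,"ay": 0,"az": 0,"gripper": 0.0}
    - {"x": 0.01,"y": 0,"z": 0,"ax": 0,"ay": 0,"az": 0,"gripper": 0.0}
    - {"x": 0.007,"y": 0,"z": 0,"ax": 0,"ay": 0,"az": 0,"gripper": 0.0}
    - {"x": 0.004,"y": 0,"z": 0,"ax": 0,"ay": 0,"az": 0,"gripper": 0.0}
    - {"x": 0.002,"y": 0,"z": 0,"ax": 0,"ay": 0,"az": 0,"gripper": 0.0}
    - {"x": 0,"y": 0,"z": 0,"ax": 0,"ay": 0,"az": 0,"gripper": 0.0}

```text
t: 10.6
tcp_pos: [0.4828, 0.2176, 0.0447]
tcp_rot: [-0.025, 0.707, 0.025, 0.707]
ft_force: [-1.1, 0.6, -1.8]
width: 0.0097
```

```bash
python3 - <<'E'
from h import *
s,M=tool(); print(s["tcp_pos"],s["ft_force"],s["wrist_torque"]);print(goto([.4825,.2175,.0444],.0725))
E
```

```text
[0.48278176 0.21764704 0.04469815] [-1.11457095  0.58388455 -1.77384303] [-0.14558861  0.14114992  0.01685901]
{'shift': array([ 0.0003, -0.0001, -0.0003]), 'ax0': np.float64(-0.0009), 'ax1': np.float64(3.1407), 'level': array([ 0.    , -0.0002, -0.0004])}
```

>>> jog_arm:
  deltas:
    - {"x": 0,"y": 0,"z": 0,"ax": 0,"ay": 0,"az": 0,"gripper": 0.04}
    - {"x": 0,"y": 0,"z": 0,"ax": 0,"ay": 0,"az": 0,"gripper": 0.04}
    - {"x": 0,"y": 0,"z": 0,"ax": 0,"ay": 0,"az": 0,"gripper": 0.04}
    - {"x": -0.03,"y": 0,"z": 0,"ax": 0,"ay": 0,"az": 0,"gripper": 0.04}
    - {"x": -0.04,"y": 0,"z": 0,"ax": 0,"ay": 0,"az": 0,"gripper": 0.04}
    - {"x": -0.04,"y": 0,"z": 0,"ax": 0,"ay": 0,"az": 0,"gripper": 0.04}
    - {"x": 0,"y": -0.05,"z": -0.006,"ax": 0.05,"ay": 0,"az": 0,"gripper": 0.045}
    - {"x": 0,"y": -0.06,"z": -0.006,"ax": 0.1,"ay": 0,"az": 0,"gripper": 0.045}
    - {"x": 0,"y": -0.06,"z": -0.006,"ax": 0,"ay": 0,"az": 0,"gripper": 0.045}
    - {"x": 0,"y": -0.06,"z": 0,"ax": 0,"ay": 0,"az": 0,"gripper": 0.045}

```text
t: 11.85
tcp_pos: [0.463, -0.0112, 0.1577]
tcp_rot: [0.025, 0.705, -0.023, 0.709]
ft_force: [1.4, -0.1, -0.1]
width: 0.0449
```

>>> jog_arm:
  deltas:
    - {"x": 0,"y": -0.06,"z": 0,"ax": 0,"ay": 0,"az": 0,"gripper": 0.045}
    - {"x": 0,"y": -0.05,"z": 0,"ax": 0,"ay": 0,"az": 0,"gripper": 0.045}
    - {"x": 0,"y": 0,"z": 0,"ax": 0.17,"ay": 0,"az": 0,"gripper": 0.045}
    - {"x": 0,"y": 0,"z": 0,"ax": 0.17,"ay": 0,"az": 0,"gripper": 0.045}
    - {"x": 0,"y": 0,"z": 0,"ax": 0.17,"ay": 0,"az": 0,"gripper": 0.045}
    - {"x": 0,"y": 0,"z": 0,"ax": 0.17,"ay": 0,"az": 0,"gripper": 0.045}
    - {"x": 0,"y": 0,"z": 0,"ax": 0.17,"ay": 0,"az": 0,"gripper": 0.045}
    - {"x": 0,"y": 0,"z": 0,"ax": 0.17,"ay": 0,"az": 0,"gripper": 0.045}
    - {"x": 0,"y": 0,"z": 0,"ax": 0.1,"ay": 0,"az": 0,"gripper": 0.045}
    - {"x": 0,"y": 0,"z": 0,"ax": 0,"ay": 0,"az": 0,"gripper": 0.045}

```text
t: 13.1
tcp_pos: [0.453, -0.1328, 0.1583]
tcp_rot: [0.412, 0.573, -0.41, 0.578]
ft_force: [-0.5, 0.4, 0.2]
width: 0.0449
```

```bash
python3 - <<'E'
from h import *
s,M=tool(); print(s["t"],s["tcp_pos"],s["q"].round(2));print(goto([.4664,-.1563,.08],-1.338))
out,im,d,P=scene(); Z=P[...,2]
cv2.imwrite("pics/top2.png",cv2.resize(im[160:280,130:290],None,fx=4,fy=4)[:,:,::-1])
k=(Z>.069)&(Z<.08)&(abs(P[...,0]-.483)<.03)&(abs(P[...,1]-.218)<.03); q=P[k]; r=cv2.minAreaRect(q[:,:2].astype(np.float32)*1000); print("placed tab",r,np.median(q[:,2]))
k=(Z>.05)&(Z<.061)&(abs(P[...,0]-.559)<.031)&(abs(P[...,1]-.223)<.031); q=P[k]; r=cv2.minAreaRect(q[:,:2].astype(np.float32)*1000); print("placed collar",r,np.median(q[:,2]))
E
```

```text
13.1 [ 0.45302169 -0.1328272   0.15831615] [-0.35  0.56  0.89  2.02 -0.59  0.83 -0.36]
{'shift': array([0.0785, 0.0044, 0.0262]), 'ax0': np.float64(0.0975), 'ax1': np.float64(-3.0441), 'level': array([ 0.    ,  0.0041, -0.0078])}
tray tab [ 0.603 -0.341] mid [ 0.5829 -0.2693] L 0.0745 yaw -1.298 yawtab -1.295 [50.1 50.5] [421. 200.]
tray tab [ 0.4508 -0.3394] mid [ 0.4385 -0.2654] L 0.0750 yaw -1.406 yawtab -1.460 [50.2 50.5] [420. 263.]
post [0.5589 0.2236 0.1152] [558.5 223. ] [11.5 12.1] 0.5
knob [0.5674 0.097  0.0703] [567.4  97.1] [12.1 40.5] 1.6
knob [0.5503 0.216  0.072 ] [551.4 215.6] [ 6.7 24.4] 56.5
placed tab ((486.0456848144531, 223.61085510253906), (7.2041239738464355, 35.2118034362793), 0.5744693875312805) 0.07365109548952764
placed collar ((560.912353515625, 226.59750366210938), (51.08137893676758, 49.734127044677734), 1.5878828763961792) 0.05460997300689008
```

View pics/top2.png

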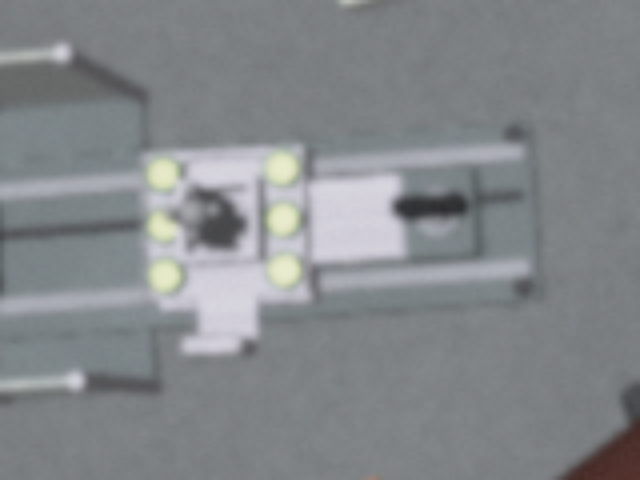

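First tray is down on the plenum with its tab to the front (crop: tab at (215,345), post through the bore). The height reading agrees. Now the second tray.

>>> jog_arm:
  deltas:
    - {"x": 0.02,"y": 0.003,"z": 0.026,"ax": 0.09,"ay": 0.004,"az": -0.006,"gripper": 0.045}
    - {"x": 0.03,"y": 0,"z": 0,"ax": 0,"ay": 0,"az": 0,"gripper": 0.045}
    - {"x": 0.025,"y": 0,"z": 0,"ax": 0,"ay": 0,"az": 0,"gripper": 0.045}
    - {"x": 0,"y": 0,"z": 0,"ax": 0,"ay": 0,"az": 0,"gripper": 0.045}

```text
t: 13.65
tcp_pos: [0.4664, -0.1568, 0.0822]
tcp_rot: [0.436, 0.557, -0.433, 0.558]
ft_force: [0.7, 0.3, -0.2]
width: 0.0447
```

```bash
python3 - <<'E'
from h import *
s,M=tool(); print(s["t"],s["tcp_pos"],s["q"].round(2));print(goto([.4664,-.1563,.012],-1.338))
E
```

```text
13.65 [ 0.46638134 -0.15676145  0.08217828] [-0.21  0.69  0.77  2.04 -0.76  0.71 -0.27]
{'shift': array([ 0.0702, -0.0002, -0.0004]), 'ax0': np.float64(0.0134), 'ax1': np.float64(-3.1282), 'level': array([ 0.    , -0.0009, -0.0051])}
```

>>> jog_arm:
  deltas:
    - {"x": 0.025,"y": 0,"z": 0,"ax": 0.013,"ay": 0,"az": -0.005,"gripper": 0.045}
    - {"x": 0.025,"y": 0,"z": 0,"ax": 0,"ay": 0,"az": 0,"gripper": 0.045}
    - {"x": 0.01,"y": 0,"z": 0,"ax": 0,"ay": 0,"az": 0,"gripper": 0.045}
    - {"x": 0,"y": 0,"z": 0,"ax": 0,"ay": 0,"az": 0,"gripper": 0.045}

```text
t: 14.15
tcp_pos: [0.47, -0.158, 0.0247]
tcp_rot: [0.439, 0.553, -0.436, 0.558]
ft_force: [-0.6, -0.3, -0.8]
width: 0.0451
```

```bash
python3 - <<'E'
from h import *
s,M=tool(); print(s["t"],s["tcp_pos"],s["q"].round(2));print(goto([.4664,-.1563,.012],-1.338))
E
```

```text
14.15 [ 0.47001947 -0.15796612  0.02472325] [-0.14  0.78  0.66  2.07 -0.88  0.59 -0.18]
{'shift': array([ 0.0127, -0.0032, -0.0025]), 'ax0': np.float64(0.0037), 'ax1': np.float64(-3.1379), 'level': array([ 0.    ,  0.0025, -0.0074])}
```

>>> jog_arm:
  deltas:
    - {"x": 0.006,"y": -0.003,"z": -0.0025,"ax": 0.003,"ay": 0.002,"az": -0.007,"gripper": 0.045}
    - {"x": 0.006,"y": -0.001,"z": -0.0005,"ax": 0,"ay": 0,"az": 0,"gripper": 0.045}
    - {"x": 0,"y": 0,"z": 0,"ax": 0,"ay": 0,"az": 0,"gripper": 0.045}

```text
t: 14.52
tcp_pos: [0.4665, -0.1563, 0.0139]
tcp_rot: [0.439, 0.554, -0.438, 0.556]
ft_force: [-0.1, 0.5, -0.5]
width: 0.0452
```

```bash
python3 - <<'E'
from h import *
s,M=tool(); print(s["t"],s["tcp_pos"],s["q"].round(2));print(goto([.4664,-.1563,.012],-1.338))
E
```

```text
14.525 [ 0.46646477 -0.15628822  0.01391211] [-0.13  0.79  0.64  2.08 -0.91  0.57 -0.16]
{'shift': array([ 0.0019, -0.0001, -0.    ]), 'ax0': np.float64(0.0013), 'ax1': np.float64(-3.1403), 'level': array([ 0.    ,  0.0022, -0.0031])}
```

>>> jog_arm:
  deltas:
    - {"x": 0.002,"y": 0,"z": 0,"ax": 0,"ay": 0.002,"az": -0.003,"gripper": 0.02}
    - {"x": 0,"y": 0,"z": 0,"ax": 0,"ay": 0,"az": 0,"gripper": 0.0}
    - {"x": 0,"y": 0,"z": 0,"ax": 0,"ay": 0,"az": 0,"gripper": 0.0}
    - {"x": 0,"y": 0,"z": 0,"ax": 0,"ay": 0,"az": 0,"gripper": 0.0}
    - {"x": 0,"y": 0,"z": 0,"ax": 0,"ay": 0,"az": 0,"gripper": 0.0}
    - {"x": 0,"y": 0,"z": 0,"ax": 0,"ay": 0,"az": 0,"gripper": 0.0}

```text
t: 15.28
tcp_pos: [0.4668, -0.1565, 0.0121]
tcp_rot: [0.438, 0.555, -0.438, 0.555]
ft_force: [-0.6, 0.4, 0.1]
width: 0.0096
```

>>> jog_arm:
  deltas:
    - {"x": -0.02,"y": 0,"z": 0,"ax": 0,"ay": 0,"az": 0,"gripper": 0.0}
    - {"x": -0.04,"y": 0,"z": 0,"ax": 0,"ay": 0,"az": 0,"gripper": 0.0}
    - {"x": -0.05,"y": 0,"z": 0,"ax": 0,"ay": 0,"az": 0,"gripper": 0.0}
    - {"x": -0.05,"y": 0,"z": 0,"ax": -0.1,"ay": 0,"az": 0,"gripper": 0.0}
    - {"x": 0,"y": 0,"z": 0,"ax": -0.17,"ay": 0,"az": 0,"gripper": 0.0}
    - {"x": 0,"y": 0,"z": 0,"ax": -0.17,"ay": 0,"az": 0,"gripper": 0.0}
    - {"x": 0,"y": 0,"z": 0,"ax": -0.17,"ay": 0,"az": 0,"gripper": 0.0}
    - {"x": 0,"y": 0,"z": 0,"ax": -0.17,"ay": 0,"az": 0,"gripper": 0.0}
    - {"x": 0,"y": 0,"z": 0,"ax": -0.17,"ay": 0,"az": 0,"gripper": 0.0}
    - {"x": 0,"y": 0,"z": 0,"ax": -0.17,"ay": 0,"az": 0,"gripper": 0.0}

```text
t: 16.52
tcp_pos: [0.4642, -0.1552, 0.1753]
tcp_rot: [0.064, 0.706, -0.064, 0.703]
ft_force: [0.4, -0.1, -0.3]
width: 0.01
```

```bash
python3 - <<'E'
from h import *
s,M=tool(); print(s["t"],s["tcp_pos"],s["width"],s["q"].round(2));print(goto([.6344,.2287,.17],.0725))
E
```

```text
16.525 [ 0.46419638 -0.15522359  0.17533024] 0.009997444971223983 [-0.13  0.48  0.59  1.94 -0.35  0.83  0.47]
{'shift': array([0.0047, 0.4083, 0.0983]), 'ax0': np.float64(-0.2536), 'ax1': np.float64(2.888), 'level': array([ 0.    , -0.0044,  0.0006])}
```

>>> jog_arm:
  deltas:
    - {"x": 0,"y": 0,"z": 0,"ax": -0.15,"ay": 0,"az": 0,"gripper": 0.0}
    - {"x": 0,"y": 0,"z": 0,"ax": -0.1,"ay": -0.004,"az": 0,"gripper": 0.0}
    - {"x": 0,"y": 0.046,"z": 0.025,"ax": 0,"ay": 0,"az": 0,"gripper": 0.0}
    - {"x": 0,"y": 0.046,"z": 0.025,"ax": 0,"ay": 0,"az": 0,"gripper": 0.0}
    - {"x": 0,"y": 0.046,"z": 0.025,"ax": 0,"ay": 0,"az": 0,"gripper": 0.0}
    - {"x": 0,"y": 0.046,"z": 0.025,"ax": 0,"ay": 0,"az": 0,"gripper": 0.0}
    - {"x": 0,"y": 0.046,"z": 0.025,"ax": 0,"ay": 0,"az": 0,"gripper": 0.0}
    - {"x": 0,"y": 0.046,"z": 0.025,"ax": 0,"ay": 0,"az": 0,"gripper": 0.0}
    - {"x": 0,"y": 0.046,"z": 0.025,"ax": 0,"ay": 0,"az": 0,"gripper": 0.0}
    - {"x": 0,"y": 0.04,"z": 0.02,"ax": 0,"ay": 0,"az": 0,"gripper": 0.0}

```text
t: 17.77
tcp_pos: [0.6342, 0.2231, 0.1721]
tcp_rot: [-0.023, 0.708, 0.02, 0.705]
ft_force: [0.1, 0.2, -2.1]
width: 0.0097
```

```bash
python3 - <<'E'
from h import *
s,M=tool(); print(s["t"],s["tcp_pos"],s["width"],s["q"].round(2));print(goto([.6344,.2287,.15],.0725))
E
```

```text
17.775 [0.63420531 0.22309755 0.17209788] 0.009668082084732412 [-0.64  0.74  0.5   1.41 -0.37  1.09 -0.01]
{'shift': array([0.0221, 0.0057, 0.0006]), 'ax0': np.float64(-0.0119), 'ax1': np.float64(3.1297), 'level': array([ 0.    , -0.0046,  0.0033])}
```

>>> jog_arm:
  deltas:
    - {"x": 0.01,"y": 0.005,"z": 0,"ax": -0.01,"ay": -0.004,"az": 0.003,"gripper": 0.0}
    - {"x": 0.01,"y": 0,"z": 0,"ax": 0,"ay": 0,"az": 0,"gripper": 0.0}
    - {"x": 0,"y": 0,"z": 0,"ax": 0,"ay": 0,"az": 0,"gripper": 0.0}

```text
t: 18.15
tcp_pos: [0.632, 0.2309, 0.1483]
tcp_rot: [-0.027, 0.708, 0.026, 0.705]
ft_force: [-0.2, -0.4, -0.8]
width: 0.0098
```

```bash
python3 - <<'E'
from h import *
s,M=tool(); print(s["t"],s["tcp_pos"],s["ft_force"]);print(goto([.6344,.2287,.135],.0725)); side_check(False)
E
```

```text
18.15 [0.63204865 0.23091186 0.14828681] [-0.19369371 -0.37385936 -0.8465199 ]
{'shift': array([ 0.0133, -0.0024,  0.0022]), 'ax0': np.float64(0.0029), 'ax1': np.float64(-3.1387), 'level': array([ 0.    , -0.0047,  0.0005])}
collar rect [558.  223.1] [49.8 55.3] 4.2 z 0.1597 expected [0.5563 0.2252]
collar minus expected in tool y,z (mm) -2.2 1.6
```

```bash
python3 - <<'E'
from h import *
s,M=tool(); t=s["tcp_pos"]; c=t-.076*M[:,2]
for cam in ("side","top"):
    im,d=arm.get_image(cam); P=cloud(cam,d); e=P-c; a,b,z=e@M[:,2],e@M[:,1],P[...,2]-t[2]
    for nm,k,lab in (("collar",(abs(a)<.03)&(abs(b)<.034)&(abs(z-.0116)<.004),0),("floor",(abs(a)<.06)&(abs(b)<.06)&(abs(z+.0074)<.004),0)):
        k&=(d>0)
        if k.sum()<20: print(cam,nm,k.sum()); continue
        print(cam,nm,k.sum(),"b pct",np.percentile(b[k],[0,3,10,90,97,100]).round(4),"a",np.percentile(a[k],[0,3,97,100]).round(4))
    if cam=="side": cv2.imwrite("pics/side2.png",cv2.resize(im[80:200,220:380],None,fx=5,fy=5,interpolation=cv2.INTER_CUBIC)[:,:,::-1])
E
```

```text
side collar 120 b pct [-0.0311 -0.0303 -0.0285  0.0192  0.0222  0.0274] a [-0.0234 -0.0228  0.0259  0.0266]
side floor 282 b pct [-0.057  -0.0544 -0.0531  0.0245  0.038   0.0502] a [-0.0435 -0.0428  0.0567  0.0597]
top collar 169 b pct [-0.0297 -0.0289 -0.0281  0.018   0.0206  0.022 ] a [-0.0235 -0.0228  0.0265  0.0276]
top floor 707 b pct [-0.0535 -0.0524 -0.0487  0.0357  0.0447  0.0471] a [-0.0437 -0.0427  0.0553  0.0599]
```

View pics/side2.png

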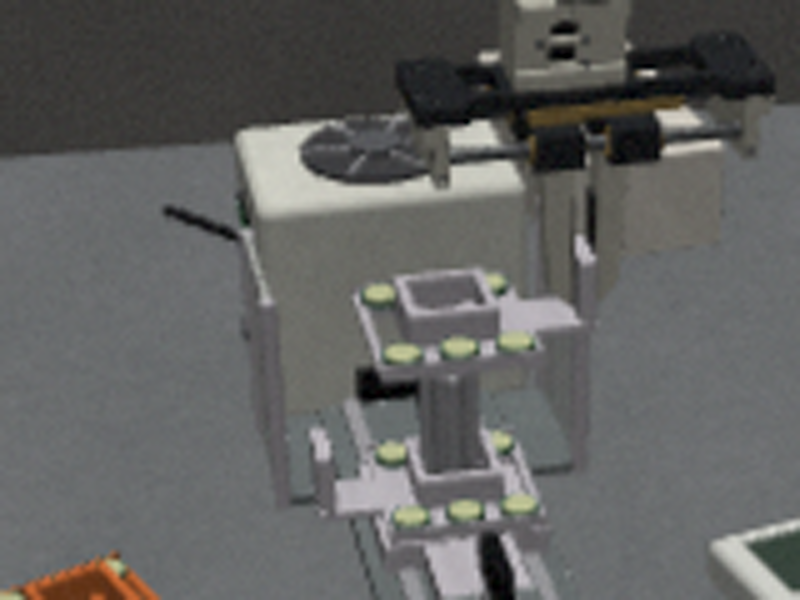

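The side view shows the tray level over the post. Comparing both cameras' readings with the two grasps gives a camera-to-robot offset of about 2 mm in x, and this tray sits about 3 mm sideways in the grip, so I'll shift for that.

>>> jog_arm:
  deltas:
    - {"x": 0.006,"y": 0.0015,"z": 0.001,"ax": 0.002,"ay": -0.004,"az": 0,"gripper": 0.0}
    - {"x": 0.004,"y": 0,"z": 0,"ax": 0,"ay": 0,"az": 0,"gripper": 0.0}
    - {"x": 0,"y": 0,"z": 0,"ax": 0,"ay": 0,"az": 0,"gripper": 0.0}

```text
t: 18.68
tcp_pos: [0.635, 0.2309, 0.1407]
tcp_rot: [-0.025, 0.705, 0.025, 0.708]
ft_force: [-0.2, 0.5, -1.1]
width: 0.0101
```

```bash
python3 - <<'E'
from h import *
s,M=tool(); print(s["t"],s["tcp_pos"],s["ft_force"]);print(goto([.6331,.2324,.115],.0725))
E
```

```text
18.675 [0.63504923 0.23088318 0.14072655] [-0.24604953  0.51768246 -1.12682118]
{'shift': array([ 0.0257,  0.0016, -0.002 ]), 'ax0': np.float64(-0.0021), 'ax1': np.float64(3.1394), 'level': array([ 0.    ,  0.0049, -0.0004])}
```

>>> jog_arm:
  deltas:
    - {"x": 0.003,"y": 0.0016,"z": -0.002,"ax": -0.001,"ay": 0.004,"az": 0,"gripper": 0.0}
    - {"x": 0.004,"y": 0,"z": 0,"ax": 0,"ay": 0,"az": 0,"gripper": 0.0}
    - {"x": 0.004,"y": 0,"z": 0,"ax": 0,"ay": 0,"az": 0,"gripper": 0.0}
    - {"x": 0.004,"y": 0,"z": 0,"ax": 0,"ay": 0,"az": 0,"gripper": 0.0}

```text
t: 19.18
tcp_pos: [0.633, 0.2327, 0.1251]
tcp_rot: [-0.025, 0.706, 0.026, 0.707]
ft_force: [0.0, -0.5, -1.2]
width: 0.0095
```

```bash
python3 - <<'E'
from h import *
s,M=tool(); print(s["t"],s["tcp_pos"],s["ft_force"],s["wrist_torque"]);print(goto([.6331,.2324,.115],.0725))
E
```

```text
19.175 [0.63300597 0.23269147 0.12507683] [ 0.03489275 -0.48503442 -1.15697485] [-0.04873624 -0.05501094  0.04447794]
{'shift': array([ 0.0101, -0.0003,  0.0001]), 'ax0': np.float64(-0.0007), 'ax1': np.float64(3.1409), 'level': array([ 0.    ,  0.0013, -0.0007])}
```

>>> jog_arm:
  deltas:
    - {"x": 0.004,"y": 0,"z": 0,"ax": 0,"ay": 0,"az": 0,"gripper": 0.0}
    - {"x": 0.005,"y": 0,"z": 0,"ax": 0,"ay": 0,"az": 0,"gripper": 0.0}
    - {"x": 0.005,"y": 0,"z": 0,"ax": 0,"ay": 0,"az": 0,"gripper": 0.0}
    - {"x": 0.006,"y": 0,"z": 0,"ax": 0,"ay": 0,"az": 0,"gripper": 0.0}

```text
t: 19.68
tcp_pos: [0.6331, 0.2327, 0.1037]
tcp_rot: [-0.025, 0.706, 0.026, 0.707]
ft_force: [0.1, -0.5, -1.2]
width: 0.0097
```

```bash
python3 - <<'E'
from h import *
s,M=tool(); print(s["t"],s["tcp_pos"],s["ft_force"],s["wrist_torque"]);print(goto([.6331,.2324,.0684],.0725))
E
```

```text
19.675 [0.6331025  0.23266611 0.10365217] [ 0.07267471 -0.50962403 -1.24585327] [-0.1348311   0.0198677   0.06332758]
{'shift': array([ 0.0353, -0.0003, -0.0001]), 'ax0': np.float64(-0.0008), 'ax1': np.float64(3.1408), 'level': array([ 0.    ,  0.0014, -0.0006])}
```

>>> jog_arm:
  deltas:
    - {"x": 0.008,"y": 0,"z": 0,"ax": 0,"ay": 0,"az": 0,"gripper": 0.0}
    - {"x": 0.009,"y": 0,"z": 0,"ax": 0,"ay": 0,"az": 0,"gripper": 0.0}
    - {"x": 0.008,"y": 0,"z": 0,"ax": 0,"ay": 0,"az": 0,"gripper": 0.0}
    - {"x": 0.005,"y": 0,"z": 0,"ax": 0,"ay": 0,"az": 0,"gripper": 0.0}
    - {"x": 0.003,"y": 0,"z": 0,"ax": 0,"ay": 0,"az": 0,"gripper": 0.0}
    - {"x": 0.002,"y": 0,"z": 0,"ax": 0,"ay": 0,"az": 0,"gripper": 0.0}
    - {"x": 0,"y": 0,"z": 0,"ax": 0,"ay": 0,"az": 0,"gripper": 0.0}

```text
t: 20.55
tcp_pos: [0.6334, 0.2327, 0.0686]
tcp_rot: [-0.025, 0.706, 0.026, 0.707]
ft_force: [-0.4, 0.0, -1.1]
width: 0.0099
```

```bash
python3 - <<'E'
from h import *
s,M=tool(); print(s["t"],s["tcp_pos"],s["ft_force"],s["wrist_torque"]);print(goto([.6331,.2324,.0684],.0725))
E
```

```text
20.55 [0.63336509 0.23271453 0.06858642] [-0.42979639  0.02333607 -1.08456673] [-0.09625586 -0.06235445 -0.02071814]
{'shift': array([ 0.0002, -0.0003, -0.0003]), 'ax0': np.float64(-0.0007), 'ax1': np.float64(3.1409), 'level': array([ 0.    ,  0.0011, -0.0016])}
```

>>> jog_arm:
  deltas:
    - {"x": 0,"y": 0,"z": 0,"ax": 0,"ay": 0,"az": 0,"gripper": 0.04}
    - {"x": 0,"y": 0,"z": 0,"ax": 0,"ay": 0,"az": 0,"gripper": 0.04}
    - {"x": 0,"y": 0,"z": 0,"ax": 0,"ay": 0,"az": 0,"gripper": 0.04}
    - {"x": -0.03,"y": 0,"z": 0,"ax": 0,"ay": 0,"az": 0,"gripper": 0.04}
    - {"x": -0.04,"y": 0,"z": 0,"ax": 0,"ay": 0,"az": 0,"gripper": 0.04}
    - {"x": -0.03,"y": 0,"z": 0,"ax": 0,"ay": 0,"az": 0,"gripper": 0.04}
    - {"x": 0,"y": -0.05,"z": -0.02,"ax": 0,"ay": 0,"az": 0,"gripper": 0.045}
    - {"x": 0,"y": -0.055,"z": -0.02,"ax": 0,"ay": 0,"az": 0,"gripper": 0.045}
    - {"x": 0,"y": -0.055,"z": -0.02,"ax": 0,"ay": 0,"az": 0,"gripper": 0.045}
    - {"x": 0,"y": -0.055,"z": -0.02,"ax": 0,"ay": 0,"az": 0,"gripper": 0.045}

```text
t: 21.8
tcp_pos: [0.5703, 0.0136, 0.1697]
tcp_rot: [-0.029, 0.705, 0.031, 0.708]
ft_force: [1.6, -0.0, 0.0]
width: 0.0449
```

>>> jog_arm:
  deltas:
    - {"x": 0,"y": -0.055,"z": -0.02,"ax": 0,"ay": 0,"az": 0,"gripper": 0.045}
    - {"x": 0,"y": -0.055,"z": -0.02,"ax": 0,"ay": 0,"az": 0,"gripper": 0.045}
    - {"x": 0,"y": -0.055,"z": -0.02,"ax": 0,"ay": 0,"az": 0,"gripper": 0.045}
    - {"x": 0,"y": -0.055,"z": -0.02,"ax": 0,"ay": 0,"az": 0,"gripper": 0.045}
    - {"x": 0,"y": -0.055,"z": -0.02,"ax": 0,"ay": 0,"az": 0,"gripper": 0.045}
    - {"x": 0,"y": 0,"z": 0,"ax": -0.17,"ay": 0,"az": 0,"gripper": 0.045}
    - {"x": 0,"y": 0,"z": 0,"ax": -0.17,"ay": 0,"az": 0,"gripper": 0.045}
    - {"x": 0,"y": 0,"z": 0,"ax": -0.17,"ay": 0,"az": 0,"gripper": 0.045}
    - {"x": 0,"y": 0,"z": 0,"ax": -0.17,"ay": 0,"az": 0,"gripper": 0.045}
    - {"x": 0,"y": 0,"z": 0,"ax": -0.17,"ay": 0,"az": 0,"gripper": 0.045}

```text
t: 23.05
tcp_pos: [0.4874, -0.2871, 0.1697]
tcp_rot: [-0.325, 0.627, 0.32, 0.631]
ft_force: [-0.2, -0.2, 0.2]
width: 0.0445
```

```bash
python3 - <<'E'
from h import *
s,M=tool(); print(s["t"],s["tcp_pos"],s["q"].round(2))
out,im,d,P=scene(); Z=P[...,2]
print(goto([.449,-.339,.08],1.736))
k=(Z>.093)&(Z<.104)&(abs(P[...,0]-.634)<.03)&(abs(P[...,1]-.23)<.03); q=P[k]; r=cv2.minAreaRect(q[:,:2].astype(np.float32)*1000); print("placed tab",r,np.median(q[:,2]))
k=(Z>.074)&(Z<.085)&(abs(P[...,0]-.559)<.031)&(abs(P[...,1]-.224)<.031); q=P[k]; r=cv2.minAreaRect(q[:,:2].astype(np.float32)*1000); print("placed collar",r,np.median(q[:,2]))
cv2.imwrite("pics/top3.png",im[:,:,::-1])
E
```

```text
23.05 [ 0.48743874 -0.28711845  0.16970041] [ 0.34  0.54  0.23  1.75 -0.16  0.86  1.59]
post [0.5583 0.2236 0.1156] [558.3 222.9] [11.8 11.5] 88.4
knob [0.5638 0.2265 0.0701] [559.7 225.1] [83.8 98.6] 3.8
knob [0.5673 0.0972 0.0702] [567.8  97. ] [12.1 40.4] 4.5
knob [0.53   0.1847 0.0657] [530.9 185. ] [21.4 21.3] 26.8
{'shift': array([ 0.0897,  0.002 , -0.0643]), 'ax0': np.float64(-0.7842), 'ax1': np.float64(2.3574), 'level': array([-0.    ,  0.0015,  0.0088])}
placed tab ((636.3312377929688, 228.7056884765625), (10.241877555847168, 36.2148323059082), 1.7432011365890503) 0.09709079036068413
placed collar ((559.0089721679688, 224.58056640625), (51.28574752807617, 50.65265655517578), 4.037126064300537) 0.07910730807117261
```

View pics/top3.png

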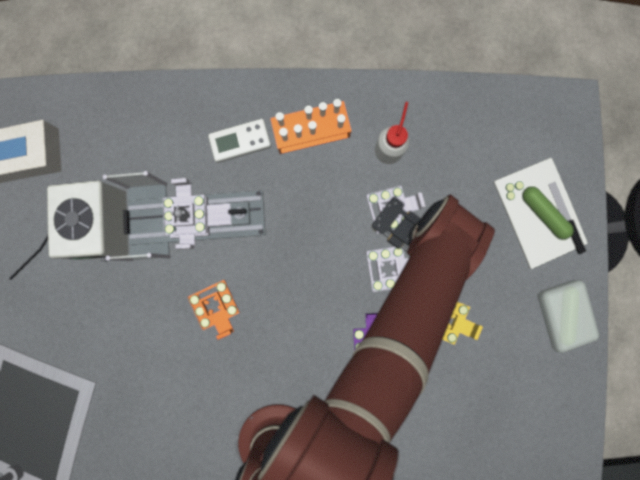

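The top view (arm over (420,290)) shows the trays at (393,205) and (388,268) unmoved. The two placed trays are crossed front and back on the post at (183,213).

>>> jog_arm:
  deltas:
    - {"x": 0,"y": 0,"z": 0,"ax": -0.17,"ay": 0,"az": 0,"gripper": 0.045}
    - {"x": 0,"y": 0,"z": 0,"ax": -0.17,"ay": 0,"az": 0,"gripper": 0.045}
    - {"x": 0,"y": 0,"z": 0,"ax": -0.17,"ay": 0,"az": 0,"gripper": 0.045}
    - {"x": 0,"y": 0,"z": 0,"ax": -0.17,"ay": 0,"az": 0,"gripper": 0.045}
    - {"x": 0,"y": 0,"z": 0,"ax": -0.1,"ay": 0,"az": 0,"gripper": 0.045}
    - {"x": 0.04,"y": 0.046,"z": -0.045,"ax": 0,"ay": 0,"az": 0,"gripper": 0.045}
    - {"x": 0.02,"y": 0,"z": 0,"ax": 0,"ay": 0,"az": 0,"gripper": 0.045}
    - {"x": 0,"y": 0,"z": 0,"ax": 0,"ay": 0,"az": 0,"gripper": 0.045}

```text
t: 24.1
tcp_pos: [0.4566, -0.333, 0.1161]
tcp_rot: [0.544, -0.456, -0.536, -0.457]
ft_force: [0.5, -0.7, 0.2]
width: 0.045
```

```bash
python3 - <<'E'
from h import *
s,M=tool(); print(s["t"],s["tcp_pos"],s["q"].round(2))
print(goto([.449,-.339,.012],1.736))
im,d=arm.get_image("side"); P=cloud("side",d); Z=P[...,2]
for c,n in (((.449,-.339),"this"),((.601,-.341),"other")):
    k=(Z>.0375)&(Z<.047)&(np.hypot(P[...,0]-c[0],P[...,1]-c[1])<.045)&(d>0); q=P[k]
    if len(q)>10: r=cv2.minAreaRect(q[:,:2].astype(np.float32)*1000); print(n,len(q),np.round(r[0],1),np.round(r[1],1),round(r[2],1))
E
```

```text
24.1 [ 0.45658077 -0.33304546  0.11609676] [ 0.59  0.6   0.01  1.8  -0.01  0.73  2.34]
{'shift': array([ 0.104 ,  0.0094, -0.0038]), 'ax0': np.float64(0.0015), 'ax1': np.float64(-3.1401), 'level': array([ 0.    , -0.0074,  0.009 ])}
this 91 [ 450.  -339.3] [35.7 12.1] 8.3
other 97 [ 603.7 -341.8] [36.2 11.7] 13.8
```

>>> jog_arm:
  deltas:
    - {"x": 0.03,"y": 0.009,"z": -0.004,"ax": 0,"ay": -0.006,"az": 0.009,"gripper": 0.045}
    - {"x": 0.03,"y": 0.003,"z": 0,"ax": 0,"ay": 0,"az": 0.004,"gripper": 0.045}
    - {"x": 0.02,"y": 0.002,"z": 0,"ax": 0,"ay": 0,"az": 0.003,"gripper": 0.045}
    - {"x": 0,"y": 0,"z": 0,"ax": 0,"ay": 0,"az": 0,"gripper": 0.045}

```text
t: 24.65
tcp_pos: [0.4483, -0.3427, 0.0399]
tcp_rot: [0.543, -0.46, -0.536, -0.454]
ft_force: [0.9, 0.7, 0.2]
width: 0.0449
```

```bash
python3 - <<'E'
from h import *
s,M=tool(); print(s["t"],s["tcp_pos"],s["q"].round(2))
print(goto([.449,-.339,.012],1.736))
E
```

```text
24.65 [ 0.44832165 -0.34269283  0.03994743] [0.6  0.71 0.01 1.86 0.   0.56 2.35]
{'shift': array([ 0.0279, -0.0013,  0.0038]), 'ax0': np.float64(0.0), 'ax1': np.float64(-3.1416), 'level': array([ 0.    , -0.0114,  0.0001])}
```

>>> jog_arm:
  deltas:
    - {"x": 0.01,"y": -0.001,"z": 0.004,"ax": 0,"ay": -0.01,"az": 0,"gripper": 0.045}
    - {"x": 0.01,"y": 0.001,"z": 0,"ax": 0,"ay": -0.002,"az": 0,"gripper": 0.045}
    - {"x": 0.006,"y": 0,"z": 0,"ax": 0,"ay": 0,"az": 0,"gripper": 0.045}
    - {"x": 0,"y": 0,"z": 0,"ax": 0,"ay": 0,"az": 0,"gripper": 0.045}

```text
t: 25.15
tcp_pos: [0.4504, -0.3394, 0.0153]
tcp_rot: [0.541, -0.456, -0.538, -0.458]
ft_force: [0.2, -0.3, -0.2]
width: 0.045
```

```bash
python3 - <<'E'
from h import *
s,M=tool(); print(s["t"],s["tcp_pos"],s["q"].round(2))
print(goto([.449,-.339,.012],1.736))
E
```

```text
25.15 [ 0.45037891 -0.33944933  0.01533353] [ 0.61  0.75  0.    1.87 -0.01  0.52  2.35]
{'shift': array([0.0033, 0.0013, 0.0007]), 'ax0': np.float64(0.0006), 'ax1': np.float64(-3.141), 'level': array([ 0.    , -0.0027,  0.0047])}
```

>>> jog_arm:
  deltas:
    - {"x": 0.003,"y": 0.0015,"z": 0,"ax": 0,"ay": -0.002,"az": 0.004,"gripper": 0.045}
    - {"x": 0,"y": 0,"z": 0,"ax": 0,"ay": 0,"az": 0,"gripper": 0.0}
    - {"x": 0,"y": 0,"z": 0,"ax": 0,"ay": 0,"az": 0,"gripper": 0.0}
    - {"x": 0,"y": 0,"z": 0,"ax": 0,"ay": 0,"az": 0,"gripper": 0.0}
    - {"x": 0,"y": 0,"z": 0,"ax": 0,"ay": 0,"az": 0,"gripper": 0.0}
    - {"x": 0,"y": 0,"z": 0,"ax": 0,"ay": 0,"az": 0,"gripper": 0.0}
    - {"x": 0,"y": 0,"z": 0,"ax": 0,"ay": 0,"az": 0,"gripper": 0.0}

```text
t: 26.02
tcp_pos: [0.4493, -0.3401, 0.0129]
tcp_rot: [0.54, -0.457, -0.539, -0.457]
ft_force: [-0.4, 0.6, -0.6]
width: 0.0098
```

>>> jog_arm:
  deltas:
    - {"x": -0.02,"y": 0,"z": 0,"ax": 0,"ay": 0,"az": 0,"gripper": 0.0}
    - {"x": -0.04,"y": 0,"z": 0,"ax": 0,"ay": 0,"az": 0,"gripper": 0.0}
    - {"x": -0.05,"y": 0,"z": 0,"ax": 0,"ay": 0,"az": 0,"gripper": 0.0}
    - {"x": -0.05,"y": 0,"z": 0,"ax": 0.1,"ay": 0,"az": 0,"gripper": 0.0}
    - {"x": 0,"y": 0,"z": 0,"ax": 0.17,"ay": 0,"az": 0,"gripper": 0.0}
    - {"x": 0,"y": 0,"z": 0,"ax": 0.17,"ay": 0,"az": 0,"gripper": 0.0}
    - {"x": 0,"y": 0,"z": 0,"ax": 0.17,"ay": 0,"az": 0,"gripper": 0.0}
    - {"x": 0,"y": 0,"z": 0,"ax": 0.17,"ay": 0,"az": 0,"gripper": 0.0}
    - {"x": 0,"y": 0,"z": 0,"ax": 0.17,"ay": 0,"az": 0,"gripper": 0.0}
    - {"x": 0,"y": 0,"z": 0,"ax": 0.17,"ay": 0,"az": 0,"gripper": 0.0}

```text
t: 27.28
tcp_pos: [0.4462, -0.3388, 0.1762]
tcp_rot: [-0.202, 0.678, 0.203, 0.677]
ft_force: [-0.0, -0.9, -1.2]
width: 0.0099
```

>>> jog_arm:
  deltas:
    - {"x": 0,"y": 0,"z": 0,"ax": 0.17,"ay": 0,"az": 0,"gripper": 0.0}
    - {"x": 0,"y": 0,"z": 0,"ax": 0.17,"ay": 0,"az": 0,"gripper": 0.0}
    - {"x": 0,"y": 0,"z": 0,"ax": 0.1,"ay": 0,"az": 0,"gripper": 0.0}

```text
t: 27.65
tcp_pos: [0.4451, -0.3375, 0.1751]
tcp_rot: [-0.043, 0.708, 0.046, 0.704]
ft_force: [-0.1, 0.0, -1.4]
width: 0.0099
```

```bash
python3 - <<'E'
from h import *
s,M=tool(); print(s["t"],s["tcp_pos"],s["width"],s["q"].round(2))
print(goto([.482,.2175,.17],.0725))
E
```

```text
27.65 [ 0.44508204 -0.33747137  0.17512744] 0.009868669139480465 [ 0.31  0.56  0.47  1.75 -0.31  0.91  1.04]
{'shift': array([0.007 , 0.5459, 0.1065]), 'ax0': np.float64(0.0536), 'ax1': np.float64(-3.088), 'level': array([ 0.    , -0.0052, -0.0044])}
```

>>> jog_arm:
  deltas:
    - {"x": 0,"y": 0.045,"z": 0.007,"ax": 0.03,"ay": 0,"az": 0,"gripper": 0.0}
    - {"x": 0,"y": 0.05,"z": 0.007,"ax": 0.02,"ay": 0,"az": 0,"gripper": 0.0}
    - {"x": 0,"y": 0.05,"z": 0.007,"ax": 0,"ay": 0,"az": 0,"gripper": 0.0}
    - {"x": 0,"y": 0.05,"z": 0.007,"ax": 0,"ay": 0,"az": 0,"gripper": 0.0}
    - {"x": 0,"y": 0.05,"z": 0.007,"ax": 0,"ay": 0,"az": 0,"gripper": 0.0}
    - {"x": 0,"y": 0.05,"z": 0.007,"ax": 0,"ay": 0,"az": 0,"gripper": 0.0}
    - {"x": 0,"y": 0.05,"z": 0.007,"ax": 0,"ay": 0,"az": 0,"gripper": 0.0}
    - {"x": 0,"y": 0.05,"z": 0.007,"ax": 0,"ay": 0,"az": 0,"gripper": 0.0}
    - {"x": 0,"y": 0.05,"z": 0.007,"ax": 0,"ay": 0,"az": 0,"gripper": 0.0}
    - {"x": 0,"y": 0.05,"z": 0.007,"ax": 0,"ay": 0,"az": 0,"gripper": 0.0}

```text
t: 28.9
tcp_pos: [0.4739, 0.1729, 0.1741]
tcp_rot: [-0.023, 0.71, 0.024, 0.703]
ft_force: [-0.0, -1.1, 0.0]
width: 0.0099
```

```bash
python3 - <<'E'
from h import *
s,M=tool(); print(s["t"],s["tcp_pos"],s["width"],s["q"].round(2))
print(goto([.482,.2175,.15],.0725))
E
```

```text
28.9 [0.47385029 0.17294275 0.17411722] 0.009923423682819928 [-0.73  0.49  0.5   1.9  -0.31  0.84 -0.  ]
{'shift': array([0.0241, 0.0439, 0.0113]), 'ax0': np.float64(-0.0055), 'ax1': np.float64(3.1361), 'level': array([ 0.    , -0.0096, -0.0016])}
```

>>> jog_arm:
  deltas:
    - {"x": 0,"y": 0.035,"z": 0.011,"ax": 0,"ay": -0.006,"az": 0,"gripper": 0.0}
    - {"x": 0.01,"y": 0.004,"z": 0,"ax": 0,"ay": -0.003,"az": 0,"gripper": 0.0}
    - {"x": 0.01,"y": 0,"z": 0,"ax": 0,"ay": 0,"az": 0,"gripper": 0.0}
    - {"x": 0,"y": 0,"z": 0,"ax": 0,"ay": 0,"az": 0,"gripper": 0.0}

```text
t: 29.4
tcp_pos: [0.4793, 0.2165, 0.1514]
tcp_rot: [-0.026, 0.708, 0.027, 0.705]
ft_force: [0.9, -0.5, -0.9]
width: 0.0097
```

```bash
cat >> h.py <<'E'
def held(sign):
    s,M=tool(); t=s["tcp_pos"]; c=t+sign*.076*M[:,2]
    for cam in ("side","top"):
        im,d=arm.get_image(cam); P=cloud(cam,d); e=P-c; a,b,z=e@M[:,2],e@M[:,1],P[...,2]-t[2]
        for nm,k in (("collar",(abs(a)<.03)&(abs(b)<.034)&(abs(z-.0116)<.004)),("floor",(abs(a)<.05)&(abs(b)<.06)&(abs(z+.0074)<.004))):
            k&=(d>0)
            if k.sum()>20: print(cam,nm,k.sum(),"b",np.percentile(b[k],[1,99]).round(4),"a",np.percentile(a[k],[1,99]).round(4))
E
python3 - <<'E'
from h import *
s,M=tool(); print(s["t"],s["tcp_pos"]); print(goto([.482,.2175,.135],.0725)); held(1)
E
```

```text
29.4 [0.47930924 0.21652591 0.15136709]
{'shift': array([0.0164, 0.0008, 0.0028]), 'ax0': np.float64(0.0018), 'ax1': np.float64(-3.1397), 'level': array([ 0.   , -0.005, -0.001])}
side collar 105 b [-0.0256  0.0284] a [-0.0231  0.0263]
side floor 335 b [-0.051  0.05 ] a [-0.0487  0.0465]
top collar 109 b [-0.0255  0.0249] a [-0.0233  0.0257]
top floor 636 b [-0.0489  0.0508] a [-0.0467  0.0473]
```

>>> jog_arm:
  deltas:
    - {"x": 0.006,"y": 0.0018,"z": 0.0025,"ax": 0.002,"ay": -0.005,"az": -0.001,"gripper": 0.0}
    - {"x": 0.005,"y": 0,"z": 0,"ax": 0,"ay": 0,"az": 0,"gripper": 0.0}
    - {"x": 0,"y": 0,"z": 0,"ax": 0,"ay": 0,"az": 0,"gripper": 0.0}

```text
t: 29.88
tcp_pos: [0.4834, 0.2168, 0.1413]
tcp_rot: [-0.024, 0.705, 0.024, 0.708]
ft_force: [-0.7, -0.5, -1.0]
width: 0.0094
```

```bash
python3 - <<'E'
from h import *
s,M=tool(); print(s["t"],s["tcp_pos"],s["ft_force"]); print(goto([.4817,.2184,.115],.0725))
E
```

```text
29.875 [0.48344747 0.21684093 0.1412739 ] [-0.73526914 -0.48061399 -1.01972794]
{'shift': array([ 0.0263,  0.0017, -0.0017]), 'ax0': np.float64(-0.0042), 'ax1': np.float64(3.1374), 'level': array([ 0.    ,  0.0036, -0.0007])}
```

>>> jog_arm:
  deltas:
    - {"x": 0.003,"y": 0.0017,"z": -0.0017,"ax": -0.004,"ay": 0.003,"az": 0,"gripper": 0.0}
    - {"x": 0.004,"y": 0,"z": 0,"ax": 0,"ay": 0,"az": 0,"gripper": 0.0}
    - {"x": 0.004,"y": 0,"z": 0,"ax": 0,"ay": 0,"az": 0,"gripper": 0.0}
    - {"x": 0.004,"y": 0,"z": 0,"ax": 0,"ay": 0,"az": 0,"gripper": 0.0}
    - {"x": 0.004,"y": 0,"z": 0,"ax": 0,"ay": 0,"az": 0,"gripper": 0.0}
    - {"x": 0.004,"y": 0,"z": 0,"ax": 0,"ay": 0,"az": 0,"gripper": 0.0}

```text
t: 30.62
tcp_pos: [0.4818, 0.2188, 0.117]
tcp_rot: [-0.025, 0.706, 0.026, 0.707]
ft_force: [0.6, -0.1, -0.6]
width: 0.01
```

```bash
python3 - <<'E'
from h import *
s,M=tool(); print(s["t"],s["tcp_pos"],s["ft_force"],s["wrist_torque"]); print(goto([.4817,.2184,.0924],.0725))
E
```

```text
30.625 [0.48176791 0.21880025 0.11697191] [ 0.64876031 -0.06442212 -0.619218  ] [-0.01684629  0.08516186  0.01795279]
{'shift': array([ 0.0246, -0.0004, -0.0001]), 'ax0': np.float64(0.0004), 'ax1': np.float64(-3.1412), 'level': array([ 0.    ,  0.0011, -0.001 ])}
```

>>> jog_arm:
  deltas:
    - {"x": 0.007,"y": 0,"z": 0,"ax": 0,"ay": 0,"az": 0,"gripper": 0.0}
    - {"x": 0.007,"y": 0,"z": 0,"ax": 0,"ay": 0,"az": 0,"gripper": 0.0}
    - {"x": 0.005,"y": 0,"z": 0,"ax": 0,"ay": 0,"az": 0,"gripper": 0.0}
    - {"x": 0.003,"y": 0,"z": 0,"ax": 0,"ay": 0,"az": 0,"gripper": 0.0}
    - {"x": 0.002,"y": 0,"z": 0,"ax": 0,"ay": 0,"az": 0,"gripper": 0.0}
    - {"x": 0,"y": 0,"z": 0,"ax": 0,"ay": 0,"az": 0,"gripper": 0.0}

```text
t: 31.38
tcp_pos: [0.4818, 0.2188, 0.0929]
tcp_rot: [-0.025, 0.706, 0.027, 0.707]
ft_force: [-0.7, -0.9, -0.2]
width: 0.0098
```

```bash
python3 - <<'E'
from h import *
s,M=tool(); print(s["t"],s["tcp_pos"],s["ft_force"],s["wrist_torque"]); print(goto([.4817,.2184,.0925],.0725))
E
```

```text
31.375 [0.48182349 0.21879552 0.09285468] [-0.67784008 -0.89934715 -0.22331116] [-0.0815354   0.11737606 -0.05771465]
{'shift': array([ 0.0004, -0.0004, -0.0002]), 'ax0': np.float64(0.0002), 'ax1': np.float64(-3.1414), 'level': array([ 0.    ,  0.001 , -0.0023])}
```

>>> jog_arm:
  deltas:
    - {"x": 0,"y": 0,"z": 0,"ax": 0,"ay": 0,"az": 0,"gripper": 0.04}
    - {"x": 0,"y": 0,"z": 0,"ax": 0,"ay": 0,"az": 0,"gripper": 0.04}
    - {"x": 0,"y": 0,"z": 0,"ax": 0,"ay": 0,"az": 0,"gripper": 0.04}
    - {"x": -0.03,"y": 0,"z": 0,"ax": 0,"ay": 0,"az": 0,"gripper": 0.04}
    - {"x": -0.04,"y": 0,"z": 0,"ax": 0,"ay": 0,"az": 0,"gripper": 0.04}
    - {"x": -0.01,"y": -0.05,"z": 0.008,"ax": 0,"ay": 0,"az": 0,"gripper": 0.045}
    - {"x": 0,"y": -0.057,"z": 0.008,"ax": 0,"ay": 0,"az": 0,"gripper": 0.045}
    - {"x": 0,"y": -0.057,"z": 0.008,"ax": 0,"ay": 0,"az": 0,"gripper": 0.045}
    - {"x": 0,"y": -0.057,"z": 0.008,"ax": 0,"ay": 0,"az": 0,"gripper": 0.045}
    - {"x": 0,"y": -0.057,"z": 0.008,"ax": 0,"ay": 0,"az": 0,"gripper": 0.045}

```text
t: 32.62
tcp_pos: [0.5465, -0.0546, 0.1738]
tcp_rot: [-0.03, 0.705, 0.033, 0.708]
ft_force: [0.3, -0.5, 0.4]
width: 0.0448
```

```bash
python3 - <<'E'
from h import *
s,M=tool(); print(s["t"],s["tcp_pos"],s["q"].round(2))
out,im,d,P=scene(); Z=P[...,2]
print(goto([.601,-.341,.15],-1.298))
k=(Z>.117)&(Z<.128)&(abs(P[...,0]-.484)<.03)&(abs(P[...,1]-.22)<.03); q=P[k]; r=cv2.minAreaRect(q[:,:2].astype(np.float32)*1000); print("placed tab",r,np.median(q[:,2]))
k=(Z>.098)&(Z<.109)&(abs(P[...,0]-.559)<.031)&(abs(P[...,1]-.224)<.031); q=P[k]; r=cv2.minAreaRect(q[:,:2].astype(np.float32)*1000); print("placed collar",r,np.median(q[:,2]))
E
```

```text
32.625 [ 0.54652467 -0.05459475  0.17379478] [-0.24  0.54  0.47  1.79 -0.32  0.88  0.46]
tray tab [ 0.6028 -0.3409] mid [ 0.5826 -0.2691] L 0.0746 yaw -1.296 yawtab -1.315 [50. 51.] [421. 200.]
post [0.5577 0.223  0.1151] [558.4 222.9] [11.7 12.5] 1.3
knob [0.5673 0.1005 0.0705] [567.3  99.2] [11.8 36.1] 1.5
{'shift': array([ 0.0267, -0.2771,  0.0326]), 'ax0': np.float64(1.3736), 'ax1': np.float64(-1.768), 'level': array([-0.    ,  0.0071,  0.0062])}
placed tab ((484.759765625, 218.62496948242188), (8.992680549621582, 36.31159591674805), 1.5191631317138672) 0.12110851241376497
placed collar ((559.1057739257812, 225.45809936523438), (51.09184265136719, 52.46780776977539), 2.604992151260376) 0.10289742679253755
```

Third tray is fully down (collar top at 0.103, expected 0.104). The last tray hasn't moved.

>>> jog_arm:
  deltas:
    - {"x": 0,"y": -0.055,"z": 0.007,"ax": 0,"ay": 0,"az": 0,"gripper": 0.045}
    - {"x": 0,"y": -0.055,"z": 0.007,"ax": 0,"ay": 0,"az": 0,"gripper": 0.045}
    - {"x": 0,"y": -0.055,"z": 0.007,"ax": 0,"ay": 0,"az": 0,"gripper": 0.045}
    - {"x": 0,"y": -0.055,"z": 0.007,"ax": 0,"ay": 0,"az": 0,"gripper": 0.045}
    - {"x": 0,"y": -0.04,"z": 0.005,"ax": 0,"ay": 0.007,"az": 0.006,"gripper": 0.045}
    - {"x": 0,"y": 0,"z": 0,"ax": 0.17,"ay": 0,"az": 0,"gripper": 0.045}
    - {"x": 0,"y": 0,"z": 0,"ax": 0.17,"ay": 0,"az": 0,"gripper": 0.045}
    - {"x": 0,"y": 0,"z": 0,"ax": 0.17,"ay": 0,"az": 0,"gripper": 0.045}
    - {"x": 0,"y": 0,"z": 0,"ax": 0.17,"ay": 0,"az": 0,"gripper": 0.045}
    - {"x": 0,"y": 0,"z": 0,"ax": 0.17,"ay": 0,"az": 0,"gripper": 0.045}

```text
t: 33.92
tcp_pos: [0.5985, -0.3263, 0.1715]
tcp_rot: [0.278, 0.652, -0.278, 0.648]
ft_force: [-0.7, 0.1, -0.5]
width: 0.0447
```

>>> jog_arm:
  deltas:
    - {"x": 0,"y": 0,"z": 0,"ax": 0.17,"ay": 0,"az": 0,"gripper": 0.045}
    - {"x": 0,"y": 0,"z": 0,"ax": 0.17,"ay": 0,"az": 0,"gripper": 0.045}
    - {"x": 0,"y": 0,"z": 0,"ax": 0.1,"ay": 0,"az": 0,"gripper": 0.045}
    - {"x": 0,"y": 0,"z": 0,"ax": 0,"ay": 0,"az": 0,"gripper": 0.045}

```text
t: 34.42
tcp_pos: [0.5987, -0.324, 0.1694]
tcp_rot: [0.416, 0.574, -0.418, 0.568]
ft_force: [-0.0, -0.5, -0.4]
width: 0.0447
```

```bash
python3 - <<'E'
from h import *
s,M=tool(); print(s["t"],s["tcp_pos"],s["q"].round(2))
print(goto([.601,-.341,.08],-1.298))
E
```

```text
34.425 [ 0.59872472 -0.32402672  0.16943785] [ 0.07  0.83  0.8   1.39 -0.61  1.18 -0.32]
{'shift': array([ 0.0894, -0.0024,  0.0174]), 'ax0': np.float64(0.0372), 'ax1': np.float64(-3.1044), 'level': array([ 0.    , -0.0055,  0.0065])}
```

>>> jog_arm:
  deltas:
    - {"x": 0.03,"y": -0.0024,"z": 0.017,"ax": 0.035,"ay": -0.005,"az": 0.005,"gripper": 0.045}
    - {"x": 0.03,"y": 0,"z": 0,"ax": 0,"ay": 0,"az": 0,"gripper": 0.045}
    - {"x": 0.03,"y": 0,"z": 0,"ax": 0,"ay": 0,"az": 0,"gripper": 0.045}
    - {"x": 0.025,"y": 0,"z": 0,"ax": 0,"ay": 0,"az": 0,"gripper": 0.045}
    - {"x": 0,"y": 0,"z": 0,"ax": 0,"ay": 0,"az": 0,"gripper": 0.045}

```text
t: 35.05
tcp_pos: [0.6027, -0.3402, 0.0511]
tcp_rot: [0.424, 0.566, -0.424, 0.566]
ft_force: [0.7, 0.1, 0.8]
width: 0.045
```

```bash
python3 - <<'E'
from h import *
s,M=tool(); print(s["t"],s["tcp_pos"],s["q"].round(2))
print(goto([.601,-.341,.0125],-1.298))
E
```

```text
35.05 [ 0.6026707  -0.34016006  0.05112416] [ 0.12  0.96  0.72  1.46 -0.71  0.99 -0.26]
{'shift': array([ 0.0386, -0.0019,  0.0004]), 'ax0': np.float64(0.0118), 'ax1': np.float64(-3.1298), 'level': array([ 0.    , -0.0007, -0.0003])}
```

>>> jog_arm:
  deltas:
    - {"x": 0.015,"y": -0.002,"z": 0,"ax": 0.011,"ay": 0,"az": 0,"gripper": 0.045}
    - {"x": 0.014,"y": 0,"z": 0,"ax": 0,"ay": 0,"az": 0,"gripper": 0.045}
    - {"x": 0.008,"y": 0,"z": 0,"ax": 0,"ay": 0,"az": 0,"gripper": 0.045}
    - {"x": 0,"y": 0,"z": 0,"ax": 0,"ay": 0,"az": 0,"gripper": 0.045}

```text
t: 35.55
tcp_pos: [0.602, -0.3418, 0.0143]
tcp_rot: [0.427, 0.562, -0.426, 0.565]
ft_force: [-0.2, -0.2, -0.7]
width: 0.0451
```

```bash
python3 - <<'E'
from h import *
s,M=tool(); print(s["t"],s["tcp_pos"],s["q"].round(2))
print(goto([.601,-.341,.0125],-1.298))
E
```

```text
35.55 [ 0.60200851 -0.3417516   0.01434641] [ 0.13  1.01  0.7   1.48 -0.74  0.93 -0.24]
{'shift': array([ 0.0018, -0.0008, -0.001 ]), 'ax0': np.float64(0.002), 'ax1': np.float64(-3.1396), 'level': array([ 0.    ,  0.0025, -0.003 ])}
```

>>> jog_arm:
  deltas:
    - {"x": 0.002,"y": -0.0008,"z": -0.001,"ax": 0.002,"ay": 0.002,"az": -0.003,"gripper": 0.045}
    - {"x": 0,"y": 0,"z": 0,"ax": 0,"ay": 0,"az": 0,"gripper": 0.0}
    - {"x": 0,"y": 0,"z": 0,"ax": 0,"ay": 0,"az": 0,"gripper": 0.0}
    - {"x": 0,"y": 0,"z": 0,"ax": 0,"ay": 0,"az": 0,"gripper": 0.0}
    - {"x": 0,"y": 0,"z": 0,"ax": 0,"ay": 0,"az": 0,"gripper": 0.0}
    - {"x": 0,"y": 0,"z": 0,"ax": 0,"ay": 0,"az": 0,"gripper": 0.0}
    - {"x": 0,"y": 0,"z": 0,"ax": 0,"ay": 0,"az": 0,"gripper": 0.0}

```text
t: 36.42
tcp_pos: [0.6019, -0.3418, 0.014]
tcp_rot: [0.427, 0.562, -0.427, 0.565]
ft_force: [-0.2, 0.3, -0.7]
width: 0.0096
```

>>> jog_arm:
  deltas:
    - {"x": -0.02,"y": 0,"z": 0,"ax": 0,"ay": 0,"az": 0,"gripper": 0.0}
    - {"x": -0.04,"y": 0,"z": 0,"ax": 0,"ay": 0,"az": 0,"gripper": 0.0}
    - {"x": -0.05,"y": 0,"z": 0,"ax": 0,"ay": 0,"az": 0,"gripper": 0.0}
    - {"x": -0.05,"y": 0,"z": 0,"ax": -0.1,"ay": 0,"az": 0,"gripper": 0.0}
    - {"x": 0,"y": 0,"z": 0,"ax": -0.17,"ay": 0,"az": 0,"gripper": 0.0}
    - {"x": 0,"y": 0,"z": 0,"ax": -0.17,"ay": 0,"az": 0,"gripper": 0.0}
    - {"x": 0,"y": 0,"z": 0,"ax": -0.17,"ay": 0,"az": 0,"gripper": 0.0}
    - {"x": 0,"y": 0,"z": 0,"ax": -0.17,"ay": 0,"az": 0,"gripper": 0.0}
    - {"x": 0,"y": 0,"z": 0,"ax": -0.17,"ay": 0,"az": 0,"gripper": 0.0}
    - {"x": 0,"y": 0,"z": 0,"ax": -0.17,"ay": 0,"az": 0,"gripper": 0.0}

```text
t: 37.67
tcp_pos: [0.5998, -0.3446, 0.1911]
tcp_rot: [0.047, 0.702, -0.055, 0.708]
ft_force: [-0.1, 0.9, -1.8]
width: 0.0098
```

>>> jog_arm:
  deltas:
    - {"x": 0,"y": 0,"z": 0,"ax": -0.17,"ay": 0,"az": 0,"gripper": 0.0}
    - {"x": 0,"y": 0,"z": 0,"ax": -0.05,"ay": 0,"az": 0,"gripper": 0.0}

```text
t: 37.92
tcp_pos: [0.5988, -0.3457, 0.1938]
tcp_rot: [-0.034, 0.704, 0.023, 0.709]
ft_force: [0.8, -0.5, -1.3]
width: 0.0096
```

```bash
python3 - <<'E'
from h import *
s,M=tool(); print(s["t"],s["tcp_pos"],s["width"],s["q"].round(2))
print(goto([.633,.2294,.175],.0725))
E
```

```text
37.925 [ 0.59878655 -0.34573529  0.19377282] 0.00963096031652685 [ 0.25  0.73  0.46  1.34 -0.33  1.13  0.83]
{'shift': array([0.0107, 0.5707, 0.0804]), 'ax0': np.float64(0.0084), 'ax1': np.float64(-3.1332), 'level': array([-0.    ,  0.0074,  0.0152])}
```

>>> jog_arm:
  deltas:
    - {"x": 0,"y": 0.045,"z": 0.007,"ax": 0.008,"ay": 0.007,"az": 0.014,"gripper": 0.0}
    - {"x": 0,"y": 0.052,"z": 0.0075,"ax": 0,"ay": 0,"az": 0,"gripper": 0.0}
    - {"x": 0,"y": 0.052,"z": 0.0075,"ax": 0,"ay": 0,"az": 0,"gripper": 0.0}
    - {"x": 0,"y": 0.052,"z": 0.0075,"ax": 0,"ay": 0,"az": 0,"gripper": 0.0}
    - {"x": 0,"y": 0.052,"z": 0.0075,"ax": 0,"ay": 0,"az": 0,"gripper": 0.0}
    - {"x": 0,"y": 0.052,"z": 0.0075,"ax": 0,"ay": 0,"az": 0,"gripper": 0.0}
    - {"x": 0,"y": 0.052,"z": 0.0075,"ax": 0,"ay": 0,"az": 0,"gripper": 0.0}
    - {"x": 0,"y": 0.052,"z": 0.0075,"ax": 0,"ay": 0,"az": 0,"gripper": 0.0}
    - {"x": 0,"y": 0.052,"z": 0.0075,"ax": 0,"ay": 0,"az": 0,"gripper": 0.0}
    - {"x": 0,"y": 0.05,"z": 0.0075,"ax": 0,"ay": 0,"az": 0,"gripper": 0.0}

```text
t: 39.17
tcp_pos: [0.6402, 0.1702, 0.2025]
tcp_rot: [-0.023, 0.702, 0.013, 0.712]
ft_force: [0.4, 0.2, -1.6]
width: 0.0095
```

```bash
python3 - <<'E'
from h import *
s,M=tool(); print(s["t"],s["tcp_pos"],s["width"],s["q"].round(2))
print(goto([.633,.2294,.155],.0725))
E
```

```text
39.175 [0.64017144 0.17024023 0.20254784] 0.009480966082247449 [-0.58  0.69  0.51  1.43 -0.34  1.1   0.03]
{'shift': array([ 0.0466,  0.0601, -0.0048]), 'ax0': np.float64(-0.0222), 'ax1': np.float64(3.1194), 'level': array([-0.    ,  0.0137,  0.0143])}
```

>>> jog_arm:
  deltas:
    - {"x": 0.015,"y": 0.05,"z": -0.004,"ax": -0.02,"ay": 0.012,"az": 0.014,"gripper": 0.0}
    - {"x": 0.015,"y": 0.006,"z": 0,"ax": 0,"ay": 0,"az": 0,"gripper": 0.0}
    - {"x": 0.01,"y": 0,"z": 0,"ax": 0,"ay": 0,"az": 0,"gripper": 0.0}
    - {"x": 0,"y": 0,"z": 0,"ax": 0,"ay": 0,"az": 0,"gripper": 0.0}

```text
t: 39.67
tcp_pos: [0.6334, 0.2305, 0.1636]
tcp_rot: [-0.027, 0.705, 0.027, 0.709]
ft_force: [0.2, 0.1, -0.7]
width: 0.0099
```

```bash
python3 - <<'E'
from h import *
s,M=tool(); print(s["t"],s["tcp_pos"]); print(goto([.633,.2294,.14],.0725)); held(-1)
E
```

```text
39.675 [0.63337028 0.23051962 0.16362287]
{'shift': array([ 0.0236, -0.0011, -0.0006]), 'ax0': np.float64(0.0032), 'ax1': np.float64(-3.1384), 'level': array([ 0.    ,  0.0056, -0.    ])}
side collar 87 b [-0.0256  0.027 ] a [-0.0227  0.0265]
side floor 358 b [-0.0521  0.0499] a [-0.0428  0.0485]
top collar 148 b [-0.0261  0.0232] a [-0.0232  0.0274]
top floor 851 b [-0.0498  0.0497] a [-0.0431  0.0484]
```

>>> jog_arm:
  deltas:
    - {"x": 0.008,"y": 0,"z": 0,"ax": 0.003,"ay": 0.005,"az": 0,"gripper": 0.0}
    - {"x": 0.008,"y": 0,"z": 0,"ax": 0,"ay": 0,"az": 0,"gripper": 0.0}
    - {"x": 0,"y": 0,"z": 0,"ax": 0,"ay": 0,"az": 0,"gripper": 0.0}

```text
t: 40.15
tcp_pos: [0.6357, 0.2271, 0.1491]
tcp_rot: [-0.024, 0.705, 0.024, 0.708]
ft_force: [-0.3, -0.2, -1.5]
width: 0.0097
```

```bash
python3 - <<'E'
from h import *
s,M=tool(); print(s["t"],s["tcp_pos"],s["ft_force"]); print(goto([.6329,.2303,.118],.0725))
E
```

```text
40.15 [0.63570389 0.22711265 0.14907132] [-0.30833078 -0.15843579 -1.48671731]
{'shift': array([ 0.0311,  0.0034, -0.0027]), 'ax0': np.float64(-0.0051), 'ax1': np.float64(3.1365), 'level': array([-0.    ,  0.0047,  0.0003])}
```

>>> jog_arm:
  deltas:
    - {"x": 0.004,"y": 0.0034,"z": -0.0027,"ax": -0.005,"ay": 0.004,"az": 0,"gripper": 0.0}
    - {"x": 0.003,"y": 0,"z": 0,"ax": 0,"ay": 0,"az": 0,"gripper": 0.0}
    - {"x": 0,"y": 0,"z": 0,"ax": 0,"ay": 0,"az": 0,"gripper": 0.0}

```text
t: 40.52
tcp_pos: [0.6326, 0.2308, 0.1416]
tcp_rot: [-0.026, 0.706, 0.026, 0.707]
ft_force: [-1.2, -0.2, -1.6]
width: 0.0098
```

```bash
python3 - <<'E'
from h import *
s,M=tool(); print(s["t"],s["tcp_pos"],s["ft_force"]); print(goto([.6329,.2303,.118],.0725))
E
```

```text
40.525 [0.63263653 0.23078855 0.14161237] [-1.16603521 -0.16743663 -1.57629298]
{'shift': array([ 0.0236, -0.0005,  0.0002]), 'ax0': np.float64(0.0006), 'ax1': np.float64(-3.141), 'level': array([-0.    ,  0.0005,  0.0001])}
```

>>> jog_arm:
  deltas:
    - {"x": 0.004,"y": 0,"z": 0,"ax": 0,"ay": 0,"az": 0,"gripper": 0.0}
    - {"x": 0.004,"y": 0,"z": 0,"ax": 0,"ay": 0,"az": 0,"gripper": 0.0}
    - {"x": 0.004,"y": 0,"z": 0,"ax": 0,"ay": 0,"az": 0,"gripper": 0.0}
    - {"x": 0.004,"y": 0,"z": 0,"ax": 0,"ay": 0,"az": 0,"gripper": 0.0}
    - {"x": 0.003,"y": 0,"z": 0,"ax": 0,"ay": 0,"az": 0,"gripper": 0.0}

```text
t: 41.15
tcp_pos: [0.6329, 0.2309, 0.1216]
tcp_rot: [-0.026, 0.706, 0.026, 0.707]
ft_force: [-0.4, 0.7, -1.5]
width: 0.0099
```

```bash
python3 - <<'E'
from h import *
s,M=tool(); print(s["t"],s["tcp_pos"],s["ft_force"],s["wrist_torque"]); print(goto([.6329,.2303,.118],.0725))
E
```

```text
41.15 [0.63287384 0.23090724 0.12160113] [-0.42326707  0.69563728 -1.488772  ] [-0.07303582 -0.03346238  0.07032937]
{'shift': array([ 0.0036, -0.0006, -0.    ]), 'ax0': np.float64(0.0008), 'ax1': np.float64(-3.1408), 'level': array([ 0.    ,  0.0012, -0.    ])}
```

>>> jog_arm:
  deltas:
    - {"x": 0.002,"y": 0,"z": 0,"ax": 0,"ay": 0,"az": 0,"gripper": 0.0}
    - {"x": 0.002,"y": 0,"z": 0,"ax": 0,"ay": 0,"az": 0,"gripper": 0.0}
    - {"x": 0.001,"y": 0,"z": 0,"ax": 0,"ay": 0,"az": 0,"gripper": 0.0}
    - {"x": 0,"y": 0,"z": 0,"ax": 0,"ay": 0,"az": 0,"gripper": 0.0}

```text
t: 41.65
tcp_pos: [0.633, 0.2309, 0.1179]
tcp_rot: [-0.026, 0.706, 0.026, 0.707]
ft_force: [-1.0, -0.5, -0.5]
width: 0.0097
```

```bash
python3 - <<'E'
from h import *
s,M=tool(); print(s["t"],s["tcp_pos"],s["ft_force"],s["wrist_torque"]); print(goto([.6329,.2303,.118],.0725))
E
```

```text
41.65 [0.63301239 0.23088852 0.11790796] [-0.98823446 -0.54299418 -0.51708844] [-0.07340759  0.27297526  0.06382786]
{'shift': array([-0.0001, -0.0006, -0.0002]), 'ax0': np.float64(0.0007), 'ax1': np.float64(-3.1409), 'level': array([ 0.    ,  0.0015, -0.0007])}
```

>>> jog_arm:
  deltas:
    - {"x": 0,"y": 0,"z": 0,"ax": 0,"ay": 0,"az": 0,"gripper": 0.04}
    - {"x": 0,"y": 0,"z": 0,"ax": 0,"ay": 0,"az": 0,"gripper": 0.04}
    - {"x": 0,"y": 0,"z": 0,"ax": 0,"ay": 0,"az": 0,"gripper": 0.04}
    - {"x": -0.03,"y": 0,"z": 0,"ax": 0,"ay": 0,"az": 0,"gripper": 0.04}
    - {"x": -0.04,"y": 0,"z": 0,"ax": 0,"ay": 0,"az": 0,"gripper": 0.04}
    - {"x": -0.02,"y": 0,"z": 0,"ax": 0,"ay": 0,"az": 0,"gripper": 0.04}
    - {"x": 0,"y": -0.045,"z": -0.025,"ax": 0,"ay": 0,"az": 0,"gripper": 0.04}
    - {"x": 0,"y": -0.045,"z": -0.025,"ax": 0,"ay": 0,"az": 0,"gripper": 0.04}
    - {"x": 0,"y": -0.045,"z": -0.025,"ax": 0,"ay": 0,"az": 0,"gripper": 0.04}
    - {"x": 0,"y": 0,"z": 0,"ax": 0,"ay": 0,"az": 0,"gripper": 0.04}

```text
t: 42.9
tcp_pos: [0.5677, 0.0868, 0.2092]
tcp_rot: [-0.027, 0.705, 0.026, 0.709]
ft_force: [-0.3, 0.9, -0.1]
width: 0.0401
```

```bash
python3 - <<'E'
from h import *
s,M=tool(); print(s["t"],s["tcp_pos"]); print(goto([.5656,.097,.05],.0725))
im,d=arm.get_image("top"); P=cloud("top",d); Z=P[...,2]
cv2.imwrite("pics/top4.png",cv2.resize(im[150:280,110:290],None,fx=4,fy=4)[:,:,::-1])
def rect(n,lo,hi,x,y,w=.03):
    k=(Z>lo)&(Z<hi)&(abs(P[...,0]-x)<w)&(abs(P[...,1]-y)<w)&(d>0); q=P[k]
    if len(q)>8: r=cv2.minAreaRect(q[:,:2].astype(np.float32)*1000); print(n,len(q),np.round(r[0],1),np.round(r[1],1),round(r[2],1),np.median(q[:,2]).round(4))
rect("tab4",.14,.153,.636,.23); rect("collar4",.122,.134,.559,.224,.031); rect("tab3",.117,.13,.484,.219)
for x,y in ((-.04,-.045),(.04,-.045),(.04,.045),(-.04,.045)):
    k=(abs(P[...,0]-.559-x)<.01)&(abs(P[...,1]-.224-y)<.01)&(Z>.09)&(Z<.13); print(np.median(Z[k]).round(4) if k.any() else None,end=" ")
im,d=arm.get_image("side"); cv2.imwrite("pics/side4.png",cv2.resize(im[80:240,220:420],None,fx=4,fy=4)[:,:,::-1])
E
```

```text
42.9 [0.56771877 0.08683323 0.20920263]
{'shift': array([ 0.1592,  0.0105, -0.0023]), 'ax0': np.float64(0.0018), 'ax1': np.float64(-3.1398), 'level': array([-0.    ,  0.0057,  0.0012])}
0.1107 None None None
```

View pics/side4.png

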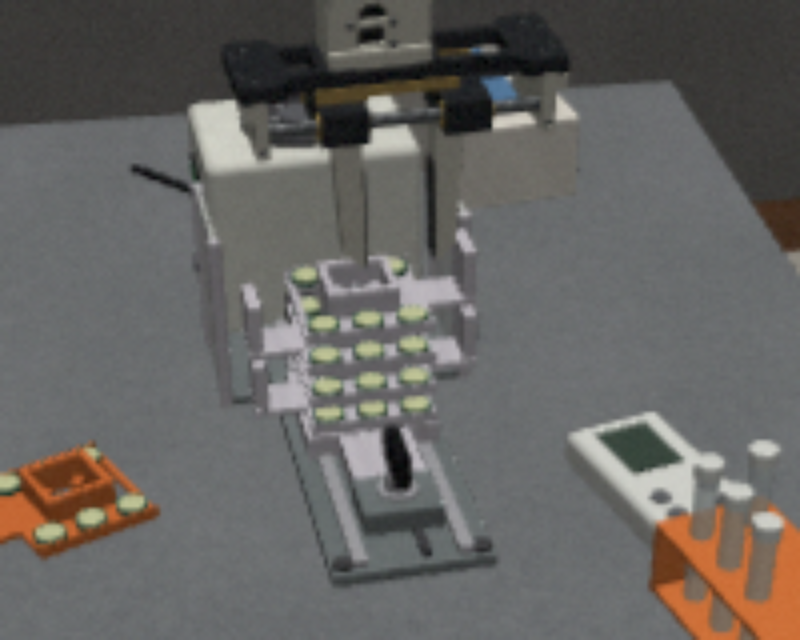

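The side view shows the four-storey tower level, with tabs front/back/front/back and the last tray down on the third. Now the knob.

>>> jog_arm:
  deltas:
    - {"x": 0.02,"y": 0.0105,"z": -0.002,"ax": 0.002,"ay": 0.005,"az": 0.001,"gripper": 0.04}
    - {"x": 0.03,"y": 0,"z": 0,"ax": 0,"ay": 0,"az": 0,"gripper": 0.04}
    - {"x": 0.03,"y": 0,"z": 0,"ax": 0,"ay": 0,"az": 0,"gripper": 0.04}
    - {"x": 0,"y": 0,"z": 0,"ax": 0,"ay": 0,"az": 0,"gripper": 0.04}

```text
t: 43.5
tcp_pos: [0.5697, 0.1131, 0.126]
tcp_rot: [-0.03, 0.705, 0.036, 0.708]
ft_force: [0.5, -0.2, -0.3]
width: 0.0399
```

```bash
python3 - <<'E'
from h import *
s,M=tool(); print(s["t"],s["tcp_pos"],s["q"].round(2)); print(goto([.566,.0973,.05],.0725))
E
```

```text
43.5 [0.56972955 0.11306459 0.12604414] [-0.51  0.65  0.45  1.75 -0.38  0.82  0.22]
{'shift': array([ 0.0759, -0.0159, -0.0056]), 'ax0': np.float64(0.0202), 'ax1': np.float64(-3.1213), 'level': array([ 0.    ,  0.0055, -0.0078])}
```

>>> jog_arm:
  deltas:
    - {"x": 0.0,"y": -0.016,"z": -0.0055,"ax": 0.02,"ay": 0.005,"az": -0.007,"gripper": 0.04}
    - {"x": 0,"y": 0,"z": 0,"ax": 0,"ay": 0,"az": 0,"gripper": 0.04}
    - {"x": 0.015,"y": 0,"z": 0,"ax": 0,"ay": 0,"az": 0,"gripper": 0.04}
    - {"x": 0.01,"y": 0,"z": 0,"ax": 0,"ay": 0,"az": 0,"gripper": 0.04}

```text
t: 44.0
tcp_pos: [0.569, 0.0968, 0.1034]
tcp_rot: [-0.025, 0.704, 0.026, 0.71]
ft_force: [-0.4, 0.7, 0.5]
width: 0.0404
```

```bash
python3 - <<'E'
from h import *
s,M=tool(); print(s["t"],s["tcp_pos"],s["q"].round(2)); print(goto([.566,.0973,.05],.0725))
E
```

```text
44.0 [0.56901005 0.09676525 0.10335851] [-0.48  0.67  0.44  1.79 -0.4   0.76  0.24]
{'shift': array([ 0.0533,  0.0007, -0.0034]), 'ax0': np.float64(0.0006), 'ax1': np.float64(-3.141), 'level': array([ 0.    ,  0.0083, -0.0013])}
```

>>> jog_arm:
  deltas:
    - {"x": 0.015,"y": 0.001,"z": -0.003,"ax": 0,"ay": 0.008,"az": -0.001,"gripper": 0.04}
    - {"x": 0.015,"y": 0,"z": 0,"ax": 0,"ay": 0.002,"az": 0,"gripper": 0.04}
    - {"x": 0.013,"y": 0,"z": 0,"ax": 0,"ay": 0,"az": 0,"gripper": 0.04}
    - {"x": 0.007,"y": 0,"z": 0,"ax": 0,"ay": 0,"az": 0,"gripper": 0.04}
    - {"x": 0,"y": 0,"z": 0,"ax": 0,"ay": 0,"az": 0,"gripper": 0.04}

```text
t: 44.62
tcp_pos: [0.5645, 0.0979, 0.0477]
tcp_rot: [-0.026, 0.709, 0.026, 0.704]
ft_force: [-0.3, 0.9, 0.1]
width: 0.0398
```

```bash
python3 - <<'E'
from h import *
s,M=tool(); print(s["t"],s["tcp_pos"],s["ft_force"]); print(goto([.566,.0973,.05],.0725))
E
```

```text
44.625 [0.56454313 0.09791887 0.04774649] [-0.30628979  0.88480061  0.05597687]
{'shift': array([-0.0023, -0.0007,  0.0014]), 'ax0': np.float64(0.001), 'ax1': np.float64(-3.1406), 'level': array([ 0.    , -0.0061, -0.0002])}
```

>>> jog_arm:
  deltas:
    - {"x": -0.002,"y": -0.0005,"z": 0.0014,"ax": 0,"ay": -0.006,"az": 0,"gripper": 0.025}
    - {"x": 0,"y": 0,"z": 0,"ax": 0,"ay": 0,"az": 0,"gripper": 0.0}
    - {"x": 0,"y": 0,"z": 0,"ax": 0,"ay": 0,"az": 0,"gripper": 0.0}
    - {"x": 0,"y": 0,"z": 0,"ax": 0,"ay": 0,"az": 0,"gripper": 0.0}
    - {"x": 0,"y": 0,"z": 0,"ax": 0,"ay": 0,"az": 0,"gripper": 0.0}
    - {"x": 0,"y": 0,"z": 0,"ax": 0,"ay": 0,"az": 0,"gripper": 0.0}

```text
t: 45.38
tcp_pos: [0.5671, 0.0974, 0.0512]
tcp_rot: [-0.026, 0.706, 0.026, 0.708]
ft_force: [-0.4, 0.3, -0.8]
width: 0.0119
```

>>> jog_arm:
  deltas:
    - {"x": 0,"y": 0,"z": 0,"ax": -0.1,"ay": 0,"az": 0,"gripper": 0.0}
    - {"x": 0,"y": 0,"z": 0,"ax": -0.12,"ay": 0,"az": 0,"gripper": 0.0}
    - {"x": 0,"y": 0,"z": 0,"ax": -0.12,"ay": 0,"az": 0,"gripper": 0.0}
    - {"x": 0,"y": 0,"z": 0,"ax": -0.12,"ay": 0,"az": 0,"gripper": 0.0}

```text
t: 45.88
tcp_pos: [0.5673, 0.0949, 0.0513]
tcp_rot: [-0.191, 0.68, 0.188, 0.682]
ft_force: [0.1, 0.5, -0.8]
width: 0.0116
```

```bash
python3 - <<'E'
from h import *
s,M=tool(); print(s["t"],s["tcp_pos"],s["ft_force"],s["wrist_torque"],s["width"]); print(goto([.566,.0973,.05],.0725))
E
```

```text
45.875 [0.56729118 0.09493254 0.05125281] [ 0.08360896  0.47797241 -0.77350142] [ 0.0839712   0.07900742 -0.09689299] 0.011590581609807965
{'shift': array([0.0012, 0.0027, 0.0001]), 'ax0': np.float64(0.4705), 'ax1': np.float64(-2.6711), 'level': array([-0.    ,  0.0017,  0.0041])}
```

>>> jog_arm:
  deltas:
    - {"x": 0,"y": 0.001,"z": 0.001,"ax": -0.13,"ay": 0,"az": 0,"gripper": 0.0}
    - {"x": 0,"y": 0.0005,"z": 0.0005,"ax": -0.13,"ay": 0,"az": 0,"gripper": 0.0}
    - {"x": 0,"y": 0,"z": 0.0005,"ax": -0.13,"ay": 0,"az": 0,"gripper": 0.0}
    - {"x": 0,"y": 0,"z": 0.0005,"ax": -0.13,"ay": 0,"az": 0,"gripper": 0.0}
    - {"x": 0,"y": 0,"z": 0.0005,"ax": -0.13,"ay": 0,"az": 0,"gripper": 0.0}
    - {"x": 0,"y": 0,"z": 0,"ax": -0.1,"ay": 0,"az": 0,"gripper": 0.0}
    - {"x": 0,"y": 0,"z": 0,"ax": 0,"ay": 0,"az": 0,"gripper": 0.0}

```text
t: 46.75
tcp_pos: [0.5673, 0.0949, 0.0512]
tcp_rot: [-0.431, 0.562, 0.428, 0.561]
ft_force: [-0.5, 0.4, -1.0]
width: 0.0119
```

```bash
python3 - <<'E'
from h import *
s,M=tool(); print(s["t"],s["tcp_pos"],s["ft_force"],s["wrist_torque"],s["width"],s["q"].round(2)); print(goto([.566,.0973,.05],.0725))
# slide target 0.14 along dryer +y in tool axes
print("slide unit in tool", M.T@np.array([-.0724,.9974,0]))
im,d=arm.get_image("side"); cv2.imwrite("pics/side5.png",cv2.resize(im[80:240,220:420],None,fx=4,fy=4)[:,:,::-1])
E
```

```text
46.75 [0.56727666 0.09485046 0.05121449] [-0.51257085  0.44182221 -1.04348371] [0.16290558 0.05690928 0.07919208] 0.011944474815866817 [-0.24  0.71  0.06  1.81 -0.06  0.62  1.15]
{'shift': array([0.0012, 0.0019, 0.002 ]), 'ax0': np.float64(1.2336), 'ax1': np.float64(-1.908), 'level': array([ 0.    , -0.0038,  0.0013])}
slide unit in tool [-0.00401599  0.33084319  0.94370291]
```

View pics/side5.png

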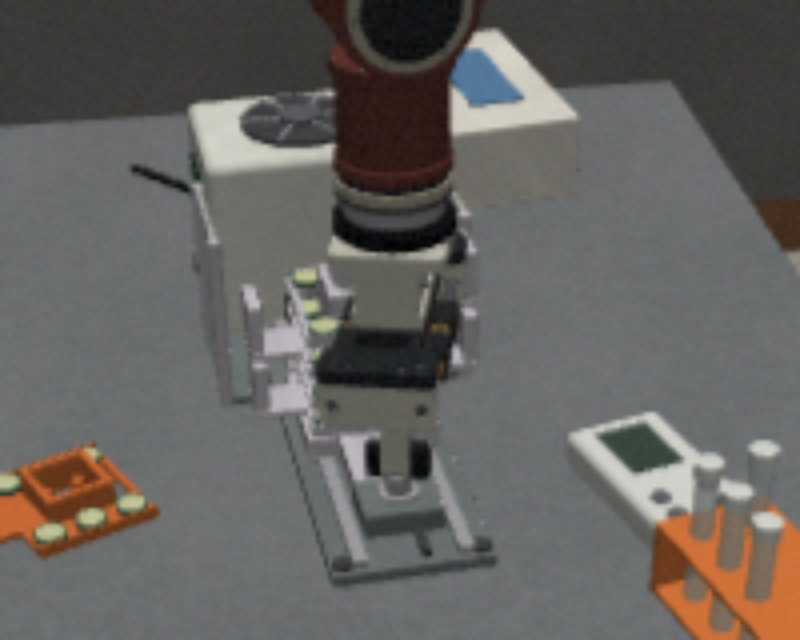

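The knob bar is turned in the grip and the tower is untouched. Now I slide the carriage.

>>> jog_arm:
  deltas:
    - {"x": 0,"y": 0.002,"z": 0.006,"ax": 0,"ay": 0,"az": 0,"gripper": 0.0}
    - {"x": 0,"y": 0.004,"z": 0.0113,"ax": 0,"ay": 0,"az": 0,"gripper": 0.0}
    - {"x": 0,"y": 0.004,"z": 0.0113,"ax": 0,"ay": 0,"az": 0,"gripper": 0.0}
    - {"x": 0,"y": 0.004,"z": 0.0113,"ax": 0,"ay": 0,"az": 0,"gripper": 0.0}

```text
t: 47.3
tcp_pos: [0.564, 0.1362, 0.0512]
tcp_rot: [-0.43, 0.565, 0.426, 0.561]
ft_force: [-0.6, -2.9, 1.5]
width: 0.0119
```

```bash
python3 - <<'E'
from h import *
s,M=tool(); print(s["t"],s["tcp_pos"],s["ft_force"],s["wrist_torque"],s["width"]); p=s["tcp_pos"]-[.5673,.0949,.0512]; print("along",p@[-.0724,.9974,0],"across",p@[.9974,.0724,0]); print(goto([.566,.0973,.05],.0725))
E
```

```text
47.3 [0.56396654 0.13615474 0.05121858] [-0.63396547 -2.92248973  1.46364662] [-0.30566066  0.0997033   0.07677363] 0.011894502907815335
along 0.04138881630734007 across -0.0003379536964559704
{'shift': array([ 0.0016, -0.0123, -0.0369]), 'ax0': np.float64(1.2281), 'ax1': np.float64(-1.9135), 'level': array([ 0.    , -0.0084,  0.0018])}
```

>>> jog_arm:
  deltas:
    - {"x": 0,"y": 0.004,"z": 0.0113,"ax": 0,"ay": -0.004,"az": 0,"gripper": 0.0}
    - {"x": 0,"y": 0.004,"z": 0.0113,"ax": 0,"ay": 0,"az": 0,"gripper": 0.0}
    - {"x": 0,"y": 0.004,"z": 0.0113,"ax": 0,"ay": 0,"az": 0,"gripper": 0.0}
    - {"x": 0,"y": 0.003,"z": 0.008,"ax": 0,"ay": 0,"az": 0,"gripper": 0.0}

```text
t: 47.8
tcp_pos: [0.56, 0.1855, 0.0512]
tcp_rot: [-0.43, 0.563, 0.428, 0.562]
ft_force: [-0.0, -2.8, 0.9]
width: 0.0121
```

```bash
python3 - <<'E'
from h import *
s,M=tool(); print(s["t"],s["tcp_pos"],s["ft_force"],s["wrist_torque"],s["width"]); p=s["tcp_pos"]-[.5673,.0949,.0512]; print("along",p@[-.0724,.9974,0],"across",p@[.9974,.0724,0]); print(goto([.566,.0973,.05],.0725))
E
```

```text
47.8 [0.55997132 0.18549883 0.05120166] [-0.00725762 -2.76978708  0.87407227] [-0.34119758  0.08648372 -0.00237567] 0.01213077525464585
along 0.09089386648841961 across -0.0007502696569381214
{'shift': array([ 0.0015, -0.0292, -0.0834]), 'ax0': np.float64(1.2301), 'ax1': np.float64(-1.9115), 'level': array([ 0.    , -0.0033,  0.0014])}
```

Now slower, watching for the stop.

>>> jog_arm:
  deltas:
    - {"x": 0,"y": 0.002,"z": 0.006,"ax": 0,"ay": 0,"az": 0,"gripper": 0.0}
    - {"x": 0,"y": 0.0015,"z": 0.004,"ax": 0,"ay": 0,"az": 0,"gripper": 0.0}
    - {"x": 0,"y": 0.0015,"z": 0.004,"ax": 0,"ay": 0,"az": 0,"gripper": 0.0}

```text
t: 48.18
tcp_pos: [0.5588, 0.2003, 0.0512]
tcp_rot: [-0.43, 0.564, 0.427, 0.561]
ft_force: [-0.5, -6.0, 3.3]
width: 0.0114
```

>>> jog_arm:
  deltas:
    - {"x": 0,"y": 0.0015,"z": 0.004,"ax": 0,"ay": 0,"az": 0,"gripper": 0.0}
    - {"x": 0,"y": 0.0015,"z": 0.004,"ax": 0,"ay": 0,"az": 0,"gripper": 0.0}

```text
t: 48.42
tcp_pos: [0.5586, 0.2035, 0.0512]
tcp_rot: [-0.431, 0.566, 0.424, 0.56]
ft_force: [-0.5, -6.6, 3.0]
width: 0.0118
```

```bash
python3 - <<'E'
from h import *
s,M=tool(); print(s["t"],s["tcp_pos"],s["ft_force"],s["wrist_torque"],s["width"]); p=s["tcp_pos"]-[.5673,.0949,.0512]; print("along",p@[-.0724,.9974,0],"across",p@[.9974,.0724,0])
E
```

```text
48.425 [0.55856522 0.20353291 0.05119865] [-0.46565369 -6.58507344  2.97543028] [-1.2841256   0.11381215  0.06738902] 0.01181584580851241
along 0.10898286722229045 across -0.0008470514097323927
```

>>> jog_arm:
  deltas:
    - {"x": 0,"y": 0.002,"z": 0.006,"ax": 0,"ay": 0,"az": 0,"gripper": 0.0}
    - {"x": 0,"y": 0.002,"z": 0.006,"ax": 0,"ay": -0.005,"az": 0,"gripper": 0.0}
    - {"x": 0,"y": 0.002,"z": 0.006,"ax": 0,"ay": -0.005,"az": 0,"gripper": 0.0}

```text
t: 48.8
tcp_pos: [0.5586, 0.2038, 0.0512]
tcp_rot: [-0.432, 0.572, 0.417, 0.559]
ft_force: [-1.5, -9.8, 4.9]
width: 0.0121
```

```bash
python3 - <<'E'
from h import *
s,M=tool(); print(s["t"],s["tcp_pos"],s["ft_force"],s["wrist_torque"],s["width"]); p=s["tcp_pos"]-[.5673,.0949,.0512]; print("along",p@[-.0724,.9974,0],"across",p@[.9974,.0724,0]);print(goto([.566,.0973,.05],.0725))
im,d=arm.get_image("top"); cv2.imwrite("pics/top5.png",cv2.resize(im[150:280,90:270],None,fx=4,fy=4)[:,:,::-1])
E
```

```text
48.8 [0.5585546  0.20384225 0.05115215] [-1.49325097 -9.77305906  4.90735035] [-1.88220513  0.21378445  0.06397105] 0.012069151395482324
along 0.1092921688151682 across -0.0008352467275055793
{'shift': array([ 0.004 , -0.0369, -0.1001]), 'ax0': np.float64(1.2146), 'ax1': np.float64(-1.927), 'level': array([ 0.    , -0.0262,  0.006 ])}
```

View pics/top5.png

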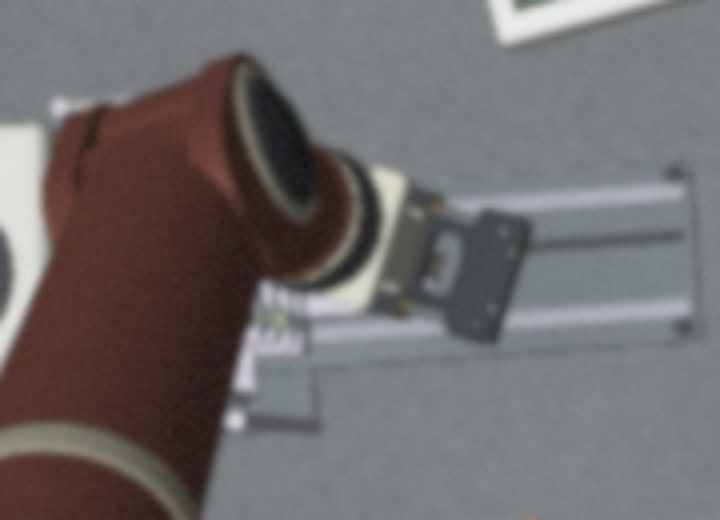

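The carriage is against its stop: 109 mm travelled, and the force rises with no more motion. I'll turn the knob back.

>>> jog_arm:
  deltas:
    - {"x": 0,"y": 0,"z": 0.001,"ax": 0.06,"ay": -0.02,"az": 0.004,"gripper": 0.0}
    - {"x": 0,"y": 0,"z": 0.001,"ax": 0.12,"ay": -0.005,"az": 0,"gripper": 0.0}
    - {"x": 0,"y": 0,"z": 0.001,"ax": 0.13,"ay": 0,"az": 0,"gripper": 0.0}
    - {"x": 0,"y": 0.001,"z": 0.001,"ax": 0.13,"ay": 0,"az": 0,"gripper": 0.0}
    - {"x": 0,"y": 0.001,"z": 0,"ax": 0.13,"ay": 0,"az": 0,"gripper": 0.0}

```text
t: 49.48
tcp_pos: [0.5585, 0.2036, 0.0512]
tcp_rot: [-0.242, 0.665, 0.238, 0.665]
ft_force: [0.9, -3.4, -0.5]
width: 0.0118
```

```bash
python3 - <<'E'
from h import *
s,M=tool(); print(s["t"],s["tcp_pos"],s["ft_force"],s["wrist_torque"],s["width"]); print(goto([.5586,.2038,.0512],.0725))
E
```

```text
49.475 [0.55852961 0.20359401 0.05120859] [ 0.90524264 -3.39153333 -0.49042274] [-0.59086799 -0.12435578  0.11440708] 0.01175575098169194
{'shift': array([0.    , 0.0001, 0.0002]), 'ax0': np.float64(0.6204), 'ax1': np.float64(-2.5212), 'level': array([ 0.    , -0.0026,  0.0052])}
```

>>> jog_arm:
  deltas:
    - {"x": 0,"y": 0.0005,"z": 0,"ax": 0.13,"ay": 0,"az": 0.003,"gripper": 0.0}
    - {"x": 0,"y": 0.0005,"z": 0,"ax": 0.13,"ay": 0,"az": 0,"gripper": 0.0}
    - {"x": 0,"y": 0.0005,"z": 0,"ax": 0.13,"ay": 0,"az": 0,"gripper": 0.0}
    - {"x": 0,"y": 0,"z": 0,"ax": 0.12,"ay": 0,"az": 0,"gripper": 0.0}
    - {"x": 0,"y": 0,"z": 0,"ax": 0.1,"ay": 0,"az": 0,"gripper": 0.0}
    - {"x": 0,"y": 0,"z": 0,"ax": 0.04,"ay": 0,"az": 0,"gripper": 0.0}
    - {"x": 0,"y": 0,"z": 0,"ax": 0,"ay": 0,"az": 0,"gripper": 0.0}

```text
t: 50.35
tcp_pos: [0.5585, 0.2036, 0.0512]
tcp_rot: [-0.011, 0.706, 0.007, 0.708]
ft_force: [-0.7, -3.3, 2.4]
width: 0.0116
```

```bash
python3 - <<'E'
from h import *
s,M=tool(); print(s["t"],s["tcp_pos"],s["ft_force"],s["wrist_torque"],s["width"]); print(goto([.5586,.2038,.0512],.0725))
E
```

```text
50.35 [0.5585348  0.20361623 0.0511772 ] [-0.73652998 -3.34025673  2.43867145] [-0.71484605  0.35397222  0.58282132] 0.011565827726690955
{'shift': array([-0.    ,  0.0002,  0.0001]), 'ax0': np.float64(-0.0472), 'ax1': np.float64(3.0944), 'level': array([-0.    ,  0.0021,  0.006 ])}
```

>>> jog_arm:
  deltas:
    - {"x": 0,"y": 0,"z": 0,"ax": -0.03,"ay": 0,"az": 0,"gripper": 0.0}
    - {"x": 0,"y": 0,"z": 0,"ax": 0,"ay": 0,"az": 0,"gripper": 0.04}
    - {"x": 0,"y": 0,"z": 0,"ax": 0,"ay": 0,"az": 0,"gripper": 0.04}
    - {"x": 0,"y": 0,"z": 0,"ax": 0,"ay": 0,"az": 0,"gripper": 0.04}
    - {"x": -0.03,"y": 0,"z": 0,"ax": 0,"ay": 0,"az": 0,"gripper": 0.04}
    - {"x": -0.05,"y": 0,"z": 0,"ax": 0,"ay": 0,"az": 0,"gripper": 0.04}
    - {"x": -0.05,"y": 0,"z": 0,"ax": 0,"ay": 0,"az": 0,"gripper": 0.04}
    - {"x": -0.02,"y": -0.04,"z": 0,"ax": 0,"ay": 0,"az": 0,"gripper": 0.04}
    - {"x": 0,"y": -0.05,"z": -0.02,"ax": 0,"ay": 0,"az": 0,"gripper": 0.04}
    - {"x": 0,"y": -0.05,"z": -0.02,"ax": 0,"ay": 0,"az": 0,"gripper": 0.04}

```text
t: 51.6
tcp_pos: [0.5277, 0.0707, 0.2033]
tcp_rot: [-0.023, 0.705, 0.026, 0.709]
ft_force: [-0.0, -0.3, -0.2]
width: 0.0398
```

>>> jog_arm:
  deltas:
    - {"x": 0,"y": -0.05,"z": -0.01,"ax": 0,"ay": 0,"az": 0,"gripper": 0.04}
    - {"x": 0,"y": -0.05,"z": -0.01,"ax": 0,"ay": 0,"az": 0,"gripper": 0.04}
    - {"x": 0,"y": -0.05,"z": 0,"ax": 0,"ay": 0,"az": 0,"gripper": 0.04}
    - {"x": 0,"y": -0.05,"z": 0,"ax": 0,"ay": 0,"az": 0,"gripper": 0.04}
    - {"x": 0,"y": 0,"z": 0,"ax": 0,"ay": 0,"az": 0,"gripper": 0.04}

```text
t: 52.22
tcp_pos: [0.5201, -0.1394, 0.2034]
tcp_rot: [-0.02, 0.703, 0.023, 0.71]
ft_force: [0.1, -0.1, -0.3]
width: 0.0399
```

```bash
python3 - <<'E'
from h import *
s,M=tool(); print(s["t"],s["tcp_pos"])
im,d=arm.get_image("top"); P=cloud("top",d); Z=P[...,2]
cv2.imwrite("pics/top6.png",cv2.resize(im[140:290,40:270],None,fx=3.4,fy=3.4)[:,:,::-1])
def rect(n,lo,hi,x,y,w=.03):
    k=(Z>lo)&(Z<hi)&(abs(P[...,0]-x)<w)&(abs(P[...,1]-y)<w)&(d>0); q=P[k]
    if len(q)>8: r=cv2.minAreaRect(q[:,:2].astype(np.float32)*1000); print(n,len(q),np.round(r[0],1),np.round(r[1],1),round(r[2],1),np.median(q[:,2]).round(4))
rect("tab4",.14,.153,.628,.338); rect("collar4",.122,.134,.551,.333,.031); rect("tab3",.117,.13,.476,.327); rect("knob",.064,.08,.559,.205)
im,d=arm.get_image("side"); cv2.imwrite("pics/side6.png",cv2.resize(im[80:240,220:420],None,fx=4,fy=4)[:,:,::-1])
E
```

```text
52.225 [ 0.52008837 -0.13943703  0.20340215]
tab4 74 [625.9 333.8] [10.7 34. ] 5.1 0.1446
collar4 239 [550.9 328.7] [51.7 53.7] 4.0 0.1267
tab3 76 [468.1 329.7] [23.6 53.9] 6.2 0.121
knob 91 [559.5 201.8] [12.  39.5] 1.4 0.0702
```

View pics/top6.png

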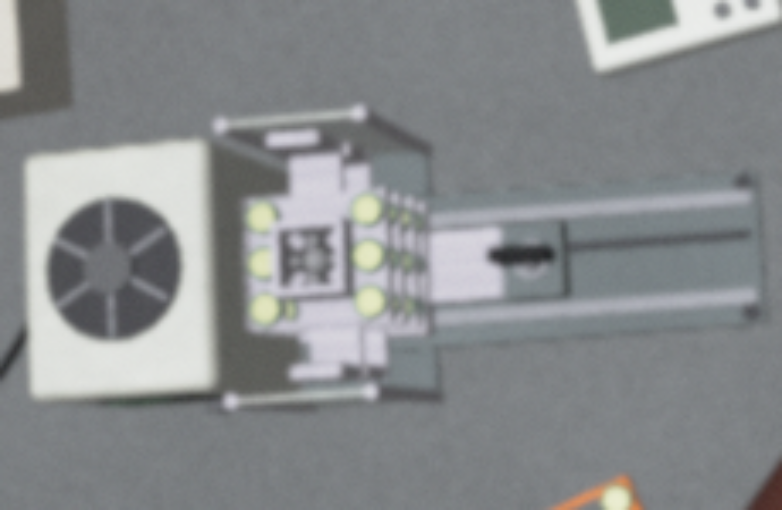

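View pics/side6.png

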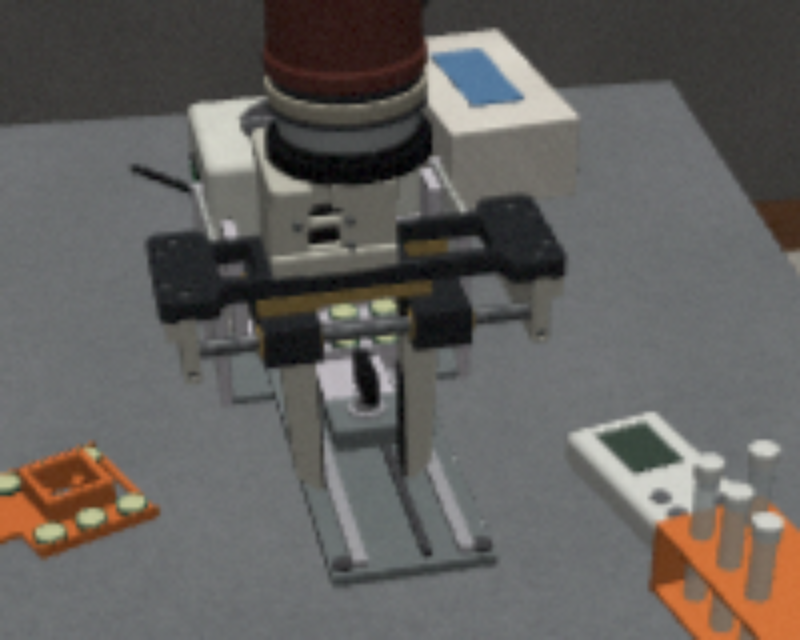

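Top crop: tower between the shields, knob bar back along the slide at (520,255). I'll check the home gap against the blower housing.

```bash
python3 - <<'E'
from h import *
im,d=arm.get_image("top"); P=cloud("top",d); Z=P[...,2]
u=np.array([-.0724,.9974]); v=np.array([.9974,.0724]); o=np.array([.5502,.3295])
A=(P[...,:2]-o)@u; B=(P[...,:2]-o)@v
k=(Z>.138)&(Z<.152)&(A>.03)&(A<.3)&(abs(B)<.1)&(d>0); print("housing top: along",np.percentile(A[k],[0,1,50,99,100]).round(4),"across",np.percentile(B[k],[1,99]).round(4))
k=(Z>.125)&(Z<.14)&(abs(abs(B)-.092)<.012)&(A>-.08)&(A<.1)&(d>0); print("shield tops along",np.percentile(A[k],[0,1,99]).round(4))
k=(Z<.02)&(Z>.004)&(abs(B)<.075)&(A<-.05)&(A>-.4)&(d>0); print("bed along min",np.percentile(A[k],[0,.5]).round(4),"bed: width",np.percentile(B[k],[1,99]).round(4))
k=(Z>.064)&(Z<.08)&(abs(A+.127)<.03)&(abs(B)<.03); q=np.c_[B[k],A[k]].astype(np.float32)*1000; print("knob in carriage frame",cv2.minAreaRect(q))
c,s_=cv2.PCACompute(q,None); print(c,s_)
E
```

```text
housing top: along [0.0484 0.0592 0.119  0.1895 0.1938] across [-0.0828  0.0796]
shield tops along [-0.049  -0.0486  0.0926]
bed along min [-0.3985 -0.3331] bed: width [-0.0531  0.0562]
knob in carriage frame ((0.028564929962158203, -128.2086944580078), (41.237796783447266, 12.28744888305664), 85.75297546386719)
[[-1.09374136e-01 -1.28110031e+02]] [[-0.00705235  0.9999752 ]
 [ 0.9999752   0.00705235]]
```

```bash
python3 -c "
from cell import arm
print(arm.finish_job()); print(arm.observe()['t'])"
```

```text
the job is handed in; nothing more can be done
None
the job is handed in; nothing more can be done
```

The job is handed in. All four aluminium trays are on the post with tabs front/back/front/back from the bottom. The carriage is home against the blower and the knob is turned back to locked. I did not touch the orange, purple and yellow look-alikes, the wash bottle, the tube rack or the meter. Hand-in gives no verdict, so whether it passed is unknown.

**Last checks, from about 52 s into the run:**
- **Trays:** the top collar read 0.127 m high (0.128 expected) and sat within about 1 mm of the post axis implied by the knob. The lower three storeys were each measured just after placing and were within 1.5 mm of their heights.
- **Carriage:** it stopped with the force rising to about 10 N and no more motion. The blower housing's position relative to the tower puts it at about 0.130 m.
- **Knob:** the bar's angle read about 0.01 rad.
- **Robot:** the gripper was open and well clear of everything.

**Disagreements:**
- The cameras and the robot differed by about 2 mm in x; I allowed for this from the second tray's placing on.
- The first tray's collar read about 3 mm off in y, still inside the 6 mm limit.
- The carriage travel read 109 mm at the gripper but 105 mm from the knob in the images.

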